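# Hang the tacky tin on the vice dowel with a lifting hook

## Robot

A 6-joint arm with a two-finger parallel gripper is mounted at the origin on the work surface. World frame = base frame: x ahead of the robot, y to its left, z up, the work surface at z = 0. Lengths are in mm, angles in rad, forces in N, time in s.
With the tool pointing down it reaches from about 275 to 750 mm from the base axis. Payload 10.2 kg.
Tool frame: the origin (TCP) lies between the finger pads; the fingertips stand 25 mm ahead of it and the grasp point (between the pads) lies 6 mm ahead of it; z points along the fingers, y is the line along which they close (so a half turn about z gives the same grasp; the last joint's range is limited). The gripper opens to 85 mm and grips with 20 to 120 N. Pads are 22 mm wide; open, the fingers measure 114 mm over their backs; the gripper's body (76 mm by 85 mm) begins 54 mm behind the grasp point. The pads swing forward as they close: fully open they stand 13 mm farther back than shut.
Start: joints at [1.01, 0.313, 1.498, -0, 1.331, -0.223], TCP at [174.004, 495.332, 256.294] pointing down, gripper open.
Joint ranges: [-2.94, 2.94], [-0.97, 2.17], [0.19, 2.56], [-1.23, 4.37], [0.02, 3.11], [-2.88, 2.88]. Speed limits (rad/s): [2.39, 2.39, 3.01, 3.14, 3.14, 3.14].

## Interface

Orientations are given as a unit quaternion [w, x, y, z].
In Python, from rig import ctrl, eyes, finish_job gives the robot as it stands.
- The arm moves only by the tool step_arm, never from a script. Its argument "increments" is a list of rows, each an object of numbers: "dx", "dy", "dz": the shift along the tool's x, y, z in units of 25 mm (1.0 is 25 mm); "wx", "wy", "wz": the turn, a rotation vector about the tool's x, y, z in units of 6 degrees (1.0 is 6 degrees). A call has 1 to 5 rows; each row shifts and turns the commanded pose from where the row before left it, along the tool's axes as they then stand; what a row does not reach is not made up. A row lasts 1/10 s, in which the tool goes at most 50 mm and 8.59 degrees, less where a joint would pass 70% of its speed; a pose out of reach is approached as far as the arm can. A call is refused whole if a number of a shift passes 1 or a number of a turn 1, either way. A call with a gripper value outside its range is refused whole. "fingers" is the finger opening in mm, from 0 to 85.4, set as the call begins (left out, the last holds). The fingers move at their own pace and stop on an object; "squeeze" is the grip in N (left out, the last holds). Time passes only in rows, so rows that do not move let the fingers close. It gives the time, the measured TCP pose, the force, the opening and the grip force at its end, in the units of the state.
- ctrl.sense(): the state, without advancing time (a new reading comes with each control period).
- eyes.capture(name): name is "side" or "top"; returns a dict with "frame" (400x640x3 uint8, blue, green, red), "fx", "fy", "cx", "cy" (pixels), "R" (3x3) and "t" (3): a world point X has camera coordinates R X + t. Camera axes: x right, y down, z forward; pixel columns grow to the right and rows downward; lengths in mm; the calibration is good to about 2 mm. A picture is of the moment at which its call begins. There is no depth.
- finish_job(): hands the job in; it is judged then, once.
Trained networks look in the newest picture that a camera, given by its name, has taken for a name from the list of things; names that differ only in an ending like _2 or _b are one class to them, and where a whole thing is asked for, a point or a joint stands for the part that bears it (a point fixed in the world has none). Each returns a list of dicts, best first, with "p" (0 to 1); they miss things now and then, are a little off and sometimes report something else, mostly with a low value. They report only what shows in the picture. A call takes as long as a camera call.
- eyes.cut_out(camera, label): "mask" (400x640 bool, what is visible of it).
- eyes.landmark_of(camera, label): "point" ([x, y, z] in mm, in the coordinates of the camera as it stood for that picture, good to about 4 mm: a listed point, or the origin of a listed thing).
The state is a dict: "time_s": time; "joints": joint angles; "dq": joint speeds; "tau": joint torques, N m; "eef_pos": TCP position; "ee_rot": TCP orientation; "force": force on the tool from outside, world axes, zero at the start; "wrist_torque": the same for the moment, N m; "grip_width": opening from 0.0 (shut) to 1.0 (fully open); "grip_force": force on a finger pad.
Only numpy, scipy, OpenCV 4.12 (cv2) and the standard library are available. Lean on these libraries where they do the work, as an engineer would, in place of code of your own. Each camera call takes 0.05 s, during which the arm holds its last target. There are 200 camera calls.

## Task

The deeper of the two handled tins has a tacky fresh clear coat, so no part of the robot may touch it: pick up the two-pronged lifting hook by its wooden grip, lift the deep tin by its strap handle on both prongs, and hang it by that handle on the dowel held in the vice, between the dowel's little upright pin and the vice jaws. Then draw the hook out, stand it upright on the counter on its prongs and let go, with the tin hanging still. Leave the shallow tin, level, socket tray, padlock and sprinkler fitting where they are.

Things in the scene. Friction and masses are not known exactly. Their poses are not given: they have to be found in the camera images.
- lifting_hook: Loose C-shaped steel lifting hook, 0.3 kg, standing on its two prongs (pointing +x). Origin on the counter below the middle of its wooden grip, z up. 8 mm round prongs at y = -26 and +26 mm lie flat from x = -50 to +10, then slope up to tips (x = 26, 22 mm high). At x = -50 a crossbar joins them and an 8 mm spine rises at y = 0 to 98 mm, then runs forward to the grip.
- hook_grip (a point): middle of the hook's wooden grip, 112 mm above its origin: an upright block 40 (x) by 24 (y) by 55 mm, 85 to 140 mm high; grip it across its 24 mm (y). The throat between prongs and grip is open towards +x
- hook_saddle (a point): point midway between the prongs, at the height of their upper side (8 mm above the origin); a handle bar lifted by the hook should rest about here, below the grip
- deep_tin: The tin to hang, 0.2 to 0.4 kg: open plain metal box 60 (x) by 104 (y) by 50 mm high, with a fixed stiff flat-strap handle: posts at y = -50 and +50 mm rise from the end walls to a straight level bar along y, 10 mm wide and 6 mm thick, centre line 110 mm above the underside. Origin at the centre of the underside; alike front and back.
- deep_tin_bar (a point): middle of the deep tin's handle bar (centre line)
- shallow_tin: the tin to leave alone: same outline 60 by 104 mm but only 25 mm high, with a lower handle (bar centre line 65 mm up). Origin at the centre of the underside
- vice: Steel bench vice fixed to the counter. Origin on the counter below the hanging place on the dowel. The jaws begin at x = 65 mm (y -39 to 39, up to 185 mm high); the rest of the vice lies beyond x = 65 and lower, y -65 to 98. The dowel runs level along x at y = 0 from the jaws to its free end at x = -30 mm
- dowel_top (a point): upper side of the 16 mm wooden dowel at the hanging place (vice x = 0), 173 mm above the counter. A 6 mm steel pin stands on the dowel at vice x = -24 mm, its top 14 mm above this point
- level: yellow spirit level 300 (x) by 22 by 50 mm high, loose, leave alone. Origin centre of underside
- socket_tray: steel socket tray 200 (x) by 110 by 33 mm high, leave alone. Origin centre of underside
- padlock: red padlock lying flat, body 40 by 44 by 20 mm, shackle to x = 45 mm, leave alone. Origin centre of body's underside
- sprinkler: green sprinkler fitting standing upright, 58 mm wide at the foot coupling, 141 mm high, narrow above, nozzle reaching 31 mm from its axis, leave alone. Origin centre of underside

How it is judged:
By the outcome, as a careful person would: the job done as asked, in the order asked, and still so for the second after the job is handed in, with the robot touching nothing.
It also fails if it takes over 67 s, if anything falls off the work surface, if the arm or the gripper's body presses on something with over 40 N, if the wrist force passes 120 N, or if a joint passes its speed limit or range.

## Working session

There is one attempt and no reset: what is moved stays moved. The work goes in short steps, Python scripts to look and compute and a tool call to move; the robot and the scene stay as the last step left them, time stands still between calls to the robot, and variables do not carry over. Pictures are saved under pics/ and viewed, at most 11 in all, crops included, and the job is handed in when it is done.

Besides the shell and the picture viewer there is one more tool, called as name(argument=value, ...), one argument or row to a line, values as JSON. step_arm: Moves the arm, as the interface text tells. Its arguments: {"type":"object","properties":{"increments":{"type":"array"},"fingers":{"type":"number"},"squeeze":{"type":"number"}},"required":["increments"]}

```bash
ls; mkdir -p pics; cat > h.py <<'E'
import numpy as np, cv2
from rig import ctrl, eyes, finish_job
def w(c,p): return np.array(c["R"]).T@(np.array(p)-np.array(c["t"]))
def pix(c,X):
    p=np.array(c["R"])@np.array(X)+np.array(c["t"]); return np.array([c["fx"]*p[0]/p[2]+c["cx"],c["fy"]*p[1]/p[2]+c["cy"]])
def look(cams,labels):
    out={}
    for n in cams:
        c=eyes.capture(n); out[n]=c
        for l in labels:
            for d in eyes.landmark_of(n,l)[:2]:
                X=w(c,d["point"]); print(n,l,round(d["p"],2),X.round(1),pix(c,X).round())
    return out
E
python3 - <<'E'
from h import *
o=look(["side","top"],["lifting_hook","hook_grip","hook_saddle","deep_tin","deep_tin_bar","shallow_tin","vice","dowel_top","level","socket_tray","padlock","sprinkler"])
for n,c in o.items():
    cv2.imwrite(f"pics/{n}0.png",c["frame"]); print(n,c["fx"],(-np.array(c["R"]).T@np.array(c["t"])).round())
print(ctrl.sense())
E
```

```text
pics
side lifting_hook 0.58 [490.  -36.8   3. ] [302. 254.]
side hook_grip 0.86 [490.1 -31.8 106.6] [301. 231.]
side hook_grip 0.35 [ 616.4 -196.    -1.6] [349. 299.]
side hook_saddle 0.81 [489.  -29.6   3.7] [302. 252.]
side deep_tin 0.65 [507.8 250.1  -2.7] [305. 188.]
side deep_tin 0.55 [ 615.  -197.1   -1.3] [349. 299.]
side deep_tin_bar 0.71 [508.3 253.6 106.1] [304. 164.]
side shallow_tin 0.86 [ 466.6 -245.3   -0.6] [296. 317.]
side vice 0.17 [ 616.3 -197.    -1.6] [349. 299.]
side dowel_top 0.73 [ 6.246e+02 -3.000e-01  1.754e+02] [348. 204.]
side dowel_top 0.28 [613.3 202.1  -0.8] [336. 196.]
side level 0.58 [ 617.7 -461.4   -4.4] [361. 396.]
side socket_tray 0.56 [589.4 479.1  -5. ] [324. 146.]
side padlock 0.84 [ 614.7 -198.5   -2.6] [349. 300.]
side sprinkler 0.62 [613.2 207.1  -3.5] [336. 196.]
top lifting_hook 0.82 [492.  -33.    1.5] [334. 212.]
top hook_grip 0.68 [485.3 -31.2 109.9] [334. 212.]
top hook_saddle 0.68 [487.7 -33.2   6.6] [334. 213.]
top hook_saddle 0.63 [509.5 250.7 112.2] [235. 206.]
top deep_tin 0.62 [505.2 252.6   2.8] [243. 210.]
top deep_tin 0.31 [511
[... 591 characters left out ...]
  -6. 1141.]
{'time_s': 1.3, 'joints': array([ 1.00962788e+00,  3.12870084e-01,  1.49766843e+00,  2.10418289e-06,
        1.33101497e+00, -2.23390575e-01]), 'dq': array([-0.00125189, -0.0005985 , -0.0014959 ,  0.00045867,  0.00083031,
       -0.00078144]), 'tau': array([-1.39347416e-03, -4.12172198e+01, -2.59899330e+01, -2.91590832e-04,
        6.41825191e-04,  1.03239785e-05]), 'eef_pos': array([173.99354562, 495.34250412, 256.32139024]), 'ee_rot': array([6.54372337e-06, 1.68087446e-01, 9.85772088e-01, 1.84900246e-05]), 'force': array([ 0.5266896 ,  0.59489236, -0.33526962]), 'wrist_torque': array([ 0.03300461, -0.00531971,  0.02928624]), 'grip_force': 0.0, 'grip_width': 1.0013895860826132}
```

View pics/side0.png

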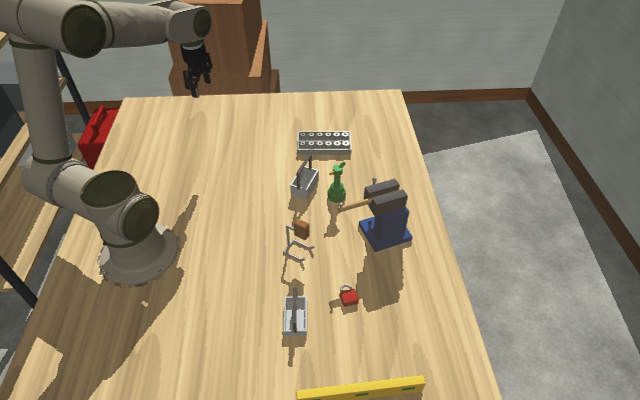

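View pics/top0.png

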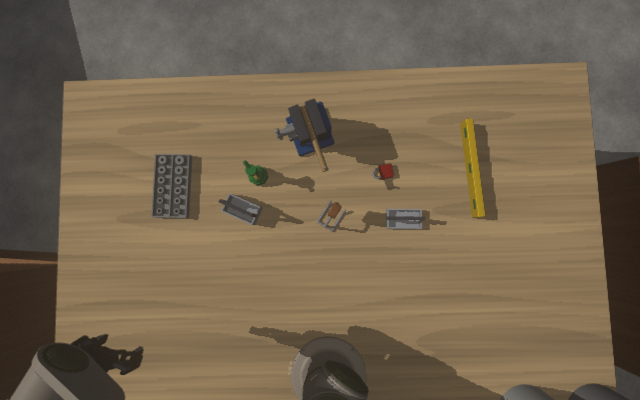

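The pictures show the deep tin at top (241,208), the hook at (334,213), and the dowel running from (303,110) to its free end at (325,170). Next come yaw angles from silhouette fits.

```bash
cat > fit.py <<'E'
from h import *
from scipy.optimize import minimize
def box(x0,x1,y0,y1,z0,z1): return np.array([[x,y,z] for x in(x0,x1) for y in(y0,y1) for z in(z0,z1)],float)
def rod(a,b,r):
    return np.vstack([box(*sum(([min(a[i],b[i])-r,max(a[i],b[i])+r] for i in range(3)),[]))]) 
def seg(a,b,r):
    o=np.array([[i,j,k] for i in(-r,r) for j in(-r,r) for k in(-r,r)])*.85
    return np.vstack([o+np.array(a),o+np.array(b)])
HOOK=[box(-20,20,-12,12,85,140),seg((-50,-26,4),(-50,26,4),4),seg((-50,0,4),(-50,0,98),4),seg((-50,0,98),(-20,0,98),4)]
for s in(-26,26): HOOK+=[seg((-50,s,4),(10,s,4),4),seg((10,s,4),(26,s,18),4)]
TIN=[box(-30,30,-52,52,0,50),box(-5,5,-53,53,107,113)]+[box(-5,5,s-3,s+3,0,113) for s in(-50,50)]
DOW=[box(-30,65,-8,8,157,173),box(-27,-21,-3,3,173,187)]
SC=4
def render(c,M,x,y,yaw,z=0):
    im=np.zeros((400*SC,640*SC),np.uint8); R=np.array([[np.cos(yaw),-np.sin(yaw),0],[np.sin(yaw),np.cos(yaw),0],[0,0,1]])
    for P in M:
        p=np.array([pix(c,R@q+[x,y,z]) for q in P])
        cv2.fillConvexPoly(im,cv2.convexHull(np.round((p+.5)*SC).astype(np.int32)),1)
    return im
def fit(cs,masks,M,x0):
    ms={n:cv2.resize(m.astype(np.uint8),None,fx=SC,fy=SC,interpolation=cv2.INTER_NEAREST) for n,m in masks.items()}
    def cost(v):
        s=0
        for n,m in ms.items():
            r=render(cs[n],M,v[0],v[1],v[2]/50); s-=(r&m).sum()/max((r|m).sum(),1)
        return s
    best=None
    for dy in(-.25,0,.25):
        s0=np.array([x0[0],x0[1],(x0[2]+dy)*50])
        r=minimize(cost,s0,method="Nelder-Mead",options=dict(initial_simplex=s0+np.array([[0,0,0],[8,0,0],[0,8,0],[0,0,8]]),xatol=.1,fatol=1e-4))
        if best is None or r.fun<best.fun: best=r
    return best.x[0],best.x[1],best.x[2]/50,best.fun
E
python3 - <<'E'
from fit import *
cs={n:eyes.capture(n) for n in("side","top")}
ov={n:cs[n]["frame"].copy() for n in cs}
for l,M,x0 in(("lifting_hook",HOOK,(489,-32,-.4)),("deep_tin",TIN,(507,251,-.35)),("shallow_tin",None,0),("vice",DOW,(623,2,.35))):
    masks={}
    for n in cs:
        d=eyes.cut_out(n,l)[:2]
        for e in d:
            yy,xx=np.nonzero(e["mask"]); print(l,n,round(e["p"],2),e["mask"].sum(),xx.min(),xx.max(),yy.min(),yy.max())
        if d: masks[n]=d[0]["mask"]
    if M is HOOK or M is TIN:
        for use in(masks,{"top":masks["top"]},{"side":masks["side"]}):
            f=fit(cs,use,M,x0); print(l,list(use),np.round(f,3),np.degrees(f[2]))
            if len(use)==2:
                for n in cs:
                    r=cv2.resize(render(cs[n],M,*f[:3]),(640,400),interpolation=cv2.INTER_AREA) 
C={"side":(270,120,160,150),"top":(215,90,160,150)}
vis=[cv2.resize(cs[n]["frame"][y:y+h,x:x+w_],None,fx=2.5*1,fy=2.5,interpolation=cv2.INTER_CUBIC) for n,(x,y,w_,h) in C.items()]
cv2.imwrite("pics/crop1.png",cv2.resize(np.hstack(vis),None,fx=1,fy=1))
E
```

```text
lifting_hook side 0.82 420 283 312 219 259
lifting_hook top 0.55 308 318 345 201 230
lifting_hook top 0.33 393 243 268 160 185
lifting_hook ['side', 'top'] [491.816 -31.713  -0.592  -1.481] -33.89083658592086
lifting_hook ['top'] [491.746 -31.654  -0.595  -0.82 ] -34.07135648936181
lifting_hook ['side'] [491.871 -30.557  -0.603  -0.665] -34.5244310655238
deep_tin side 0.79 739 291 318 155 198
deep_tin top 0.94 776 219 261 193 224
deep_tin ['side', 'top'] [ 5.08016e+02  2.51132e+02 -4.30000e-01 -1.87300e+00] -24.620363387256855
deep_tin ['top'] [ 5.07746e+02  2.50939e+02 -4.38000e-01 -9.55000e-01] -25.113861259990962
deep_tin ['side'] [ 5.08404e+02  2.52225e+02 -4.04000e-01 -9.23000e-01] -23.167400826242613
shallow_tin side 0.7 950 284 307 288 335
shallow_tin top 0.71 720 386 424 209 229
vice top 0.79 2163 275 334 99 171
vice top 0.55 723 221 261 193 223
```

View pics/crop1.png

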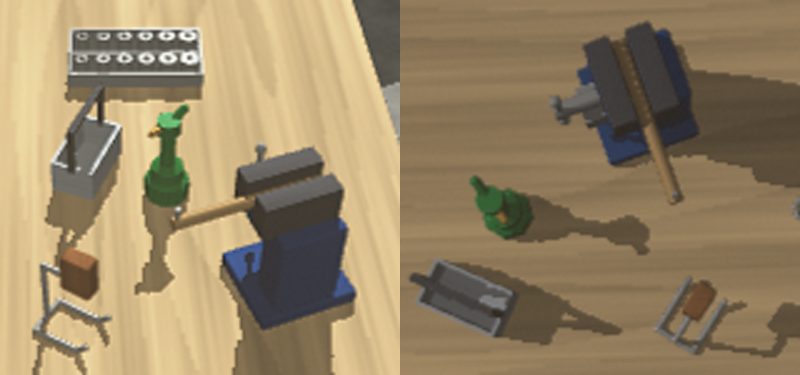

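```bash
cat > plan.py <<'E'
from h import *
def plan(x,y,z,ang,n):
    """rows to TCP (x,y,z), tool y axis at world angle ang (deg), n rows of equal world shift/turn"""
    from scipy.spatial.transform import Rotation as Ro
    s=ctrl.sense(); q=s["ee_rot"]; R=Ro.from_quat([q[1],q[2],q[3],q[0]]).as_matrix(); p=s["eef_pos"]
    a=np.degrees(np.arctan2(R[1,1],R[0,1])); d=(np.array([x,y,z])-p)/n
    t=(ang-a+90)%180-90
    print("t",round(s["time_s"],2),"p",p.round(1),"yang",round(a,2),"tilt",np.degrees(np.arccos(-R[2,2])).round(2),"turn",round(t,2),"n",n,"rowmm",np.linalg.norm(d).round(1))
    for i in range(n):
        th=np.radians(a+t/n*i); Y=np.array([np.cos(th),np.sin(th)]); X=np.array([-Y[1],Y[0]])
        print("dx %.2f dy %.2f dz %.2f wz %.2f"%(d[:2]@X/25,d[:2]@Y/25,-d[2]/25,-t/n/6))
E
python3 - <<'E'
from fit import *
from plan import plan
cs={n:eyes.capture(n) for n in("side","top")}
masks={}
for n,c in cs.items():
    f=cv2.cvtColor(c["frame"],cv2.COLOR_BGR2HSV)
    roi=render(c,[box(-45,75,-45,45,150,190)],623,2,.35)
    roi=cv2.resize(roi,(640,400),interpolation=cv2.INTER_NEAREST)>0
    masks[n]=roi
    if n=="top":
        for (u,v) in((313,140),(316,147),(320,158),(324,168),(330,155),(308,160),(310,125)): print(n,u,v,f[v,u])
    else:
        for (u,v) in((341,210),(350,206),(360,203),(368,201),(350,215),(345,200)): print(n,u,v,f[v,u])
    cv2.imwrite(f"{n}.png",c["frame"])
print(np.degrees(np.arctan2(1,1)))
plan(491.8,-31.5,230,56,20)
E
```

```text
side 341 210 [ 19 113 113]
side 350 206 [ 17 114 123]
side 360 203 [ 17 113 126]
side 368 201 [ 18 114 121]
side 350 215 [ 20  92 214]
side 345 200 [ 18  97 173]
top 313 140 [ 17 113  95]
top 316 147 [ 18 116 143]
top 320 158 [ 17 116 143]
top 324 168 [17 20 89]
top 330 155 [ 17  98 143]
top 308 160 [ 18  98 138]
top 310 125 [ 18 106  82]
45.0
t 1.9 p [174.  495.3 256.3] yang 70.65 tilt 0.0 turn -14.65 n 20 rowmm 30.8
dx -0.95 dy -0.78 dz 0.05 wz 0.12
dx -0.96 dy -0.77 dz 0.05 wz 0.12
dx -0.97 dy -0.76 dz 0.05 wz 0.12
dx -0.98 dy -0.75 dz 0.05 wz 0.12
dx -0.99 dy -0.73 dz 0.05 wz 0.12
dx -1.00 dy -0.72 dz 0.05 wz 0.12
dx -1.01 dy -0.71 dz 0.05 wz 0.12
dx -1.02 dy -0.70 dz 0.05 wz 0.12
dx -1.02 dy -0.68 dz 0.05 wz 0.12
dx -1.03 dy -0.67 dz 0.05 wz 0.12
dx -1.04 dy -0.66 dz 0.05 wz 0.12
dx -1.05 dy -0.64 dz 0.05 wz 0.12
dx -1.06 dy -0.63 dz 0.05 wz 0.12
dx -1.07 dy -0.62 dz 0.05 wz 0.12
dx -1.07 dy -0.60 dz 0.05 wz 0.12
dx -1.08 dy -0.59 dz 0.05 wz 0.12
dx -1.09 dy -0.57 dz 0.05 wz 0.12
dx -1.10 dy -0.56 dz 0.05 wz 0.12
dx -1.10 dy -0.55 dz 0.05 wz 0.12
dx -1.11 dy -0.53 dz 0.05 wz 0.12
```

step_arm(
  increments=[
    {"dx": -0.95,"dy": -0.75,"dz": 0.05,"wz": 0.12},
    {"dx": -0.95,"dy": -0.75,"dz": 0.05,"wz": 0.12},
    {"dx": -0.95,"dy": -0.75,"dz": 0.05,"wz": 0.12},
    {"dx": -0.95,"dy": -0.75,"dz": 0.05,"wz": 0.12},
    {"dx": -0.95,"dy": -0.75,"dz": 0.05,"wz": 0.12},
  ],
  fingers=85,
  squeeze=80,
)

```text
invalid input at $.increments[0]: expected keys dx, dy, dz, wx, wy, wz
```

step_arm(
  increments=[
    {"dx": -1,"dy": -0.7,"dz": 0.05,"wz": 0.12},
    {"dx": -1,"dy": -0.7,"dz": 0.05,"wz": 0.12},
    {"dx": -1,"dy": -0.7,"dz": 0.05,"wz": 0.12},
    {"dx": -1,"dy": -0.7,"dz": 0.05,"wz": 0.12},
    {"dx": -1,"dy": -0.7,"dz": 0.05,"wz": 0.12},
  ],
)

```text
invalid input at $.increments[0]: expected keys dx, dy, dz, wx, wy, wz
```

step_arm(
  increments=[
    {"dx": -1,"dy": -0.6,"dz": 0.05,"wz": 0.12},
    {"dx": -1,"dy": -0.6,"dz": 0.05,"wz": 0.12},
    {"dx": -1,"dy": -0.6,"dz": 0.05,"wz": 0.12},
    {"dx": -1,"dy": -0.6,"dz": 0.05,"wz": 0.12},
    {"dx": -1,"dy": -0.6,"dz": 0.05,"wz": 0.12},
  ],
)

```text
invalid input at $.increments[0]: expected keys dx, dy, dz, wx, wy, wz
```

```bash
python3 - <<'E'
from fit import *
from plan import plan
cs={n:eyes.capture(n) for n in("side","top")}
masks={}; DB=[DOW[0]]
for n,c in cs.items():
    fr=cv2.imread(f"{n}.png"); f=cv2.cvtColor(cv2.GaussianBlur(fr,(3,3),0),cv2.COLOR_BGR2HSV)
    roi=cv2.resize(render(c,[box(-45,62,-30,30,155,178)],623,2,.38),(640,400),interpolation=cv2.INTER_NEAREST)>0
    m=((f[...,1]>106)&roi).astype(np.uint8)
    k,lab,st,_=cv2.connectedComponentsWithStats(m); i=1+st[1:,4].argmax(); masks[n]=lab==i; print(n,st[i])
D2=[box(-30,60,-8,8,157,173)]
for use in(masks,{"top":masks["top"]},{"side":masks["side"]}):
    f=fit(cs,use,D2,(623,2,.38)); print(list(use),np.round(f,2),np.degrees(f[2]))
plan(491.8,-31.5,230,56,6)
v=[]
for n in("side","top"):
    fr=cv2.imread(f"{n}.png"); fr[masks[n]]=(0,0,255); x,y=((310,160) if n=="side" else (270,90)); v.append(cv2.resize(fr[y:y+100,x:x+100],(400,400),interpolation=cv2.INTER_NEAREST))
cv2.imwrite("pics/dow.png",np.hstack(v))
E
```

```text
side [338 199  33  12 136]
top [313 139  12  32 126]
['side', 'top'] [ 6.2766e+02  3.4000e+00  2.7000e-01 -1.1000e+00] 15.442483198485965
['top'] [ 6.2653e+02  2.5500e+00  2.9000e-01 -6.0000e-01] 16.379007900512
['side'] [ 6.2881e+02  8.9000e-01  3.9000e-01 -5.1000e-01] 22.614083983899476
t 2.0 p [174.  495.3 256.3] yang 70.65 tilt 0.0 turn -14.65 n 6 rowmm 102.6
dx -3.16 dy -2.61 dz 0.18 wz 0.41
dx -3.27 dy -2.47 dz 0.18 wz 0.41
dx -3.37 dy -2.33 dz 0.18 wz 0.41
dx -3.47 dy -2.19 dz 0.18 wz 0.41
dx -3.56 dy -2.04 dz 0.18 wz 0.41
dx -3.64 dy -1.88 dz 0.18 wz 0.41
```

View pics/dow.png

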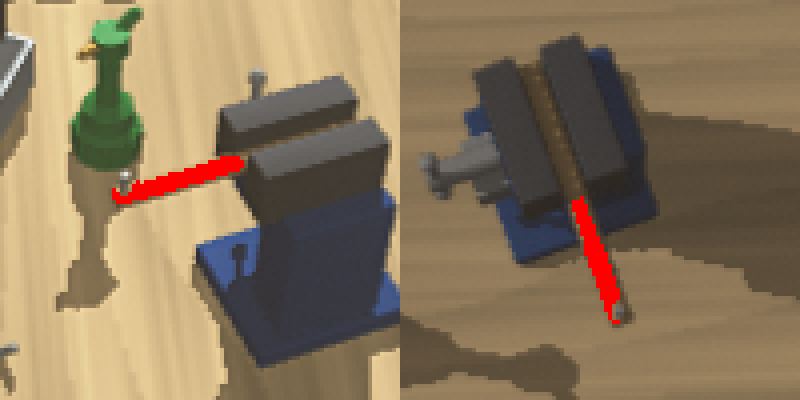

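The overlay shows the dowel's free end at about top (423,168) and side (340,208). I'll refine the yaw from the jaw edges and the dowel axis.

```bash
python3 - <<'E'
from h import *
def bp(c,u,v,z):
    R=np.array(c["R"]);C=-R.T@np.array(c["t"]); d=R.T@np.array([(u-c["cx"])/c["fx"],(v-c["cy"])/c["fy"],1]); return (C+d*(z-C[2])/d[2])[:2]
ct=eyes.capture("top"); cs=eyes.capture("side")
T=lambda p,z:bp(ct,270+(p[0]-400)/4,90+p[1]/4,z)
S=lambda p,z:bp(cs,310+p[0]/4,160+p[1]/4,z)
def ang(a,b): d=b-a; return np.degrees(np.arctan2(d[1],d[0])).round(1)
for a,b in(((525,212),(475,70)),((585,190),(540,45)),((625,172),(580,35)),((555,203),(515,63))): print("jaw top",T(a,185).round(),ang(T(a,185),T(b,185)))
print("jaw top front edge",ang(T((625,172),185),T((525,212),185))-90)
for a,b in(((265,180),(388,140)),((248,155),(370,120)),((218,108),(340,77))): print("jaw side",S(a,185).round(),ang(S(a,185),S(b,185)))
for n,BP,x,y in(("top",bp,0,0),("side",bp,0,0)):
    c=ct if n=="top" else cs
    f=cv2.cvtColor(cv2.GaussianBlur(cv2.imread(f"{n}.png"),(3,3),0),cv2.COLOR_BGR2HSV)
    m=np.zeros((400,640),np.uint8)
    if n=="top": m[142:164,310:330]=1
    else: m[195:215,345:366]=1
    m&=(f[...,1]>106).astype(np.uint8); k,lab,st,_=cv2.connectedComponentsWithStats(m); m=lab==1+st[1:,4].argmax()
    yy,xx=np.nonzero(m); vx,vy,x0,y0=cv2.fitLine(np.c_[xx,yy].astype(np.float32),cv2.DIST_L2,0,.01,.01).ravel()
    z=170 if n=="top" else 166
    a=bp(c,x0-15*vx,y0-15*vy,z);b=bp(c,x0+15*vx,y0+15*vy,z); print(n,m.sum(),"axis mid",bp(c,x0,y0,z).round(1),ang(a,b))
print("end top",T((614,318),173),"pin base side",S((127,192),173),"end side",S((116,198),165), "pin top(T)",T((622,310),187),"pin top(S)",S((125,176),187))
E
```

```text
jaw top [670.  53.] 17.8
jaw top [684.  12.] 15.4
jaw top [695. -15.] 16.2
jaw top [676.  33.] 14.3
jaw top front edge 20.299999999999997
jaw side [700. -18.] 19.9
jaw side [692.   6.] 17.8
jaw side [677.  54.] 16.2
top 102 axis mid [644.    7.4] -161.7
side 95 axis mid [645.5   5.9] 19.9
end top [598.59808062  -4.60105472] pin base side [605.85561488 -12.70698432] end side [598.65184595 -10.56379334] pin top(T) [601.55186089 -10.06097799] pin top(S) [604.16092164 -10.59099827]
```

step_arm(
  increments=[
    {"dx": -0.95,"dy": -0.75,"dz": 0.05,"wx": 0,"wy": 0,"wz": 0.12},
    {"dx": -0.95,"dy": -0.75,"dz": 0.05,"wx": 0,"wy": 0,"wz": 0.12},
    {"dx": -0.95,"dy": -0.75,"dz": 0.05,"wx": 0,"wy": 0,"wz": 0.12},
    {"dx": -0.95,"dy": -0.75,"dz": 0.05,"wx": 0,"wy": 0,"wz": 0.12},
    {"dx": -0.95,"dy": -0.75,"dz": 0.05,"wx": 0,"wy": 0,"wz": 0.12},
  ],
  fingers=85,
  squeeze=80,
)

```text
time_s: 2.6
eef_pos: [252.2, 364.5, 250.1]
ee_rot: [0.0, 0.199, 0.98, 0.0]
force: [0.4, 1.1, 0.0]
grip_width: 0.993
grip_force: 0.0
```

step_arm(
  increments=[
    {"dx": -1,"dy": -0.7,"dz": 0.05,"wx": 0,"wy": 0,"wz": 0.12},
    {"dx": -1,"dy": -0.7,"dz": 0.05,"wx": 0,"wy": 0,"wz": 0.12},
    {"dx": -1,"dy": -0.7,"dz": 0.05,"wx": 0,"wy": 0,"wz": 0.12},
    {"dx": -1,"dy": -0.7,"dz": 0.05,"wx": 0,"wy": 0,"wz": 0.12},
    {"dx": -1,"dy": -0.7,"dz": 0.05,"wx": 0,"wy": 0,"wz": 0.12},
  ],
)

```text
time_s: 3.1
eef_pos: [329.9, 233.2, 243.9]
ee_rot: [0.0, 0.23, 0.973, 0.0]
force: [0.9, 0.7, -0.1]
grip_width: 0.994
grip_force: 0.0
```

step_arm(
  increments=[
    {"dx": -1,"dy": -0.65,"dz": 0.05,"wx": 0,"wy": 0,"wz": 0.12},
    {"dx": -1,"dy": -0.65,"dz": 0.05,"wx": 0,"wy": 0,"wz": 0.12},
    {"dx": -1,"dy": -0.65,"dz": 0.05,"wx": 0,"wy": 0,"wz": 0.12},
    {"dx": -1,"dy": -0.65,"dz": 0.05,"wx": 0,"wy": 0,"wz": 0.12},
    {"dx": -1,"dy": -0.65,"dz": 0.05,"wx": 0,"wy": 0,"wz": 0.12},
  ],
)

```text
time_s: 3.6
eef_pos: [402.1, 102.7, 237.6]
ee_rot: [0.0, 0.26, 0.965, 0.0]
force: [0.4, 1.3, 0.8]
grip_width: 0.995
grip_force: 0.0
```

```bash
python3 -c "
from plan import *
plan(491.8,-31.5,200,56,8)"
```

```text
t 3.6 p [402.1 102.7 237.6] yang 59.81 tilt 0.03 turn -3.81 n 8 rowmm 20.7
dx -0.73 dy -0.35 dz 0.19 wz 0.08
dx -0.73 dy -0.35 dz 0.19 wz 0.08
dx -0.73 dy -0.34 dz 0.19 wz 0.08
dx -0.73 dy -0.34 dz 0.19 wz 0.08
dx -0.74 dy -0.33 dz 0.19 wz 0.08
dx -0.74 dy -0.32 dz 0.19 wz 0.08
dx -0.74 dy -0.32 dz 0.19 wz 0.08
dx -0.74 dy -0.31 dz 0.19 wz 0.08
```

step_arm(
  increments=[
    {"dx": -0.73,"dy": -0.35,"dz": 0.2,"wx": 0,"wy": 0,"wz": 0.08},
    {"dx": -0.73,"dy": -0.35,"dz": 0.2,"wx": 0,"wy": 0,"wz": 0.08},
    {"dx": -0.73,"dy": -0.34,"dz": 0.2,"wx": 0,"wy": 0,"wz": 0.08},
    {"dx": -0.73,"dy": -0.34,"dz": 0.2,"wx": 0,"wy": 0,"wz": 0.08},
  ],
)

```text
time_s: 4.0
eef_pos: [447.0, 36.0, 217.4]
ee_rot: [0.0, 0.277, 0.961, 0.0]
force: [-0.3, -0.1, 0.1]
grip_width: 0.994
grip_force: 0.0
```

step_arm(
  increments=[
    {"dx": -0.74,"dy": -0.33,"dz": 0.2,"wx": 0,"wy": 0,"wz": 0.08},
    {"dx": -0.74,"dy": -0.33,"dz": 0.2,"wx": 0,"wy": 0,"wz": 0.08},
    {"dx": -0.74,"dy": -0.32,"dz": 0.2,"wx": 0,"wy": 0,"wz": 0.08},
    {"dx": -0.74,"dy": -0.32,"dz": 0.2,"wx": 0,"wy": 0,"wz": 0.08},
    {"dx": 0,"dy": 0,"dz": 0,"wx": 0,"wy": 0,"wz": 0},
  ],
)

```text
time_s: 4.5
eef_pos: [491.9, -32.3, 196.8]
ee_rot: [-0.0, 0.293, 0.956, -0.0]
force: [-0.0, -0.5, 0.1]
grip_width: 0.995
grip_force: 0.0
```

```bash
python3 -c "
from plan import *
plan(491.8,-31.5,118,56,5)"
```

```text
t 4.5 p [491.9 -32.3 196.8] yang 55.88 tilt 0.04 turn 0.12 n 5 rowmm 15.8
dx 0.00 dy 0.00 dz 0.63 wz -0.00
dx 0.00 dy 0.00 dz 0.63 wz -0.00
dx 0.00 dy 0.00 dz 0.63 wz -0.00
dx 0.00 dy 0.00 dz 0.63 wz -0.00
dx 0.00 dy 0.00 dz 0.63 wz -0.00
```

step_arm(
  increments=[
    {"dx": 0,"dy": 0,"dz": 0.63,"wx": 0,"wy": 0,"wz": 0},
    {"dx": 0,"dy": 0,"dz": 0.63,"wx": 0,"wy": 0,"wz": 0},
    {"dx": 0,"dy": 0,"dz": 0.63,"wx": 0,"wy": 0,"wz": 0},
    {"dx": 0,"dy": 0,"dz": 0.63,"wx": 0,"wy": 0,"wz": 0},
    {"dx": 0,"dy": 0,"dz": 0.63,"wx": 0,"wy": 0,"wz": 0},
  ],
)

```text
time_s: 5.0
eef_pos: [491.0, -30.1, 118.4]
ee_rot: [0.0, 0.292, 0.956, 0.0]
force: [0.2, 0.4, -1.0]
grip_width: 0.993
grip_force: 0.0
```

step_arm(
  increments=[
    {"dx": 0,"dy": 0,"dz": 0,"wx": 0,"wy": 0,"wz": 0},
    {"dx": 0,"dy": 0,"dz": 0,"wx": 0,"wy": 0,"wz": 0},
    {"dx": 0,"dy": 0,"dz": 0,"wx": 0,"wy": 0,"wz": 0},
    {"dx": 0,"dy": 0,"dz": 0,"wx": 0,"wy": 0,"wz": 0},
    {"dx": 0,"dy": 0,"dz": 0,"wx": 0,"wy": 0,"wz": 0},
  ],
  fingers=0,
  squeeze=80,
)

```text
time_s: 5.5
eef_pos: [491.5, -30.7, 119.6]
ee_rot: [0.001, 0.292, 0.956, -0.0]
force: [0.4, -0.1, 5.7]
grip_width: 0.271
grip_force: 78.3
```

step_arm(
  increments=[
    {"dx": 0,"dy": 0,"dz": 0,"wx": 0,"wy": 0,"wz": 0},
    {"dx": 0,"dy": 0,"dz": 0,"wx": 0,"wy": 0,"wz": 0},
    {"dx": 0,"dy": 0,"dz": 0,"wx": 0,"wy": 0,"wz": 0},
  ],
)

```text
time_s: 5.8
eef_pos: [491.6, -30.8, 119.6]
ee_rot: [0.001, 0.292, 0.956, -0.0]
force: [-2.0, 0.6, 6.2]
grip_width: 0.274
grip_force: 78.3
```

```bash
python3 -c "
from plan import *
plan(408,297,270,65.3,15)"
```

```text
t 5.8 p [491.6 -30.8 119.6] yang 56.0 tilt 0.08 turn 9.3 n 15 rowmm 24.7
dx 0.67 dy 0.60 dz -0.40 wz -0.10
dx 0.67 dy 0.61 dz -0.40 wz -0.10
dx 0.66 dy 0.61 dz -0.40 wz -0.10
dx 0.65 dy 0.62 dz -0.40 wz -0.10
dx 0.65 dy 0.63 dz -0.40 wz -0.10
dx 0.64 dy 0.64 dz -0.40 wz -0.10
dx 0.63 dy 0.64 dz -0.40 wz -0.10
dx 0.63 dy 0.65 dz -0.40 wz -0.10
dx 0.62 dy 0.66 dz -0.40 wz -0.10
dx 0.61 dy 0.66 dz -0.40 wz -0.10
dx 0.60 dy 0.67 dz -0.40 wz -0.10
dx 0.60 dy 0.68 dz -0.40 wz -0.10
dx 0.59 dy 0.68 dz -0.40 wz -0.10
dx 0.58 dy 0.69 dz -0.40 wz -0.10
dx 0.58 dy 0.69 dz -0.40 wz -0.10
```

step_arm(
  increments=[
    {"dx": 0.2,"dy": 0.2,"dz": -0.6,"wx": 0,"wy": 0,"wz": 0},
    {"dx": 0.67,"dy": 0.61,"dz": -0.6,"wx": 0,"wy": 0,"wz": -0.12},
    {"dx": 0.66,"dy": 0.61,"dz": -0.6,"wx": 0,"wy": 0,"wz": -0.12},
    {"dx": 0.65,"dy": 0.62,"dz": -0.6,"wx": 0,"wy": 0,"wz": -0.12},
    {"dx": 0.65,"dy": 0.63,"dz": -0.6,"wx": 0,"wy": 0,"wz": -0.12},
  ],
)

```text
time_s: 6.3
eef_pos: [467.6, 64.8, 194.2]
ee_rot: [-0.0, 0.268, 0.963, -0.0]
force: [0.3, 0.1, -3.0]
grip_width: 0.27
grip_force: 78.8
```

step_arm(
  increments=[
    {"dx": 0.64,"dy": 0.64,"dz": -0.6,"wx": 0,"wy": 0,"wz": -0.12},
    {"dx": 0.64,"dy": 0.64,"dz": -0.6,"wx": 0,"wy": 0,"wz": -0.12},
    {"dx": 0.63,"dy": 0.65,"dz": -0.6,"wx": 0,"wy": 0,"wz": -0.12},
    {"dx": 0.63,"dy": 0.65,"dz": -0.6,"wx": 0,"wy": 0,"wz": -0.12},
    {"dx": 0.62,"dy": 0.66,"dz": -0.6,"wx": 0,"wy": 0,"wz": -0.12},
  ],
)

```text
time_s: 6.8
eef_pos: [439.0, 174.2, 269.2]
ee_rot: [-0.0, 0.238, 0.971, -0.0]
force: [1.0, -0.7, -2.9]
grip_width: 0.271
grip_force: 78.8
```

step_arm(
  increments=[
    {"dx": 0.61,"dy": 0.66,"dz": 0,"wx": 0,"wy": 0,"wz": -0.12},
    {"dx": 0.61,"dy": 0.66,"dz": 0,"wx": 0,"wy": 0,"wz": -0.12},
    {"dx": 0.6,"dy": 0.67,"dz": 0,"wx": 0,"wy": 0,"wz": -0.12},
    {"dx": 0.6,"dy": 0.67,"dz": 0,"wx": 0,"wy": 0,"wz": -0.12},
    {"dx": 0.6,"dy": 0.68,"dz": 0,"wx": 0,"wy": 0,"wz": -0.12},
  ],
)

```text
time_s: 7.3
eef_pos: [407.9, 282.4, 268.5]
ee_rot: [-0.0, 0.207, 0.978, -0.0]
force: [1.2, -0.9, -3.3]
grip_width: 0.272
grip_force: 78.9
```

```bash
cat > chk.py <<'E'
from fit import *
from plan import plan
def hookfit():
    s=ctrl.sense(); p=s["eef_pos"]; cs={n:eyes.capture(n) for n in("side","top")}
    from scipy.spatial.transform import Rotation as Ro
    q=s["ee_rot"]; R=Ro.from_quat([q[1],q[2],q[3],q[0]]).as_matrix(); a=np.degrees(np.arctan2(R[1,1],R[0,1]))
    for n in cs:
        for l in("hook_saddle","hook_grip"):
            for d in eyes.landmark_of(n,l)[:1]: print(n,l,round(d["p"],2),w(cs[n],d["point"]).round(1))
    print("expect origin",p[:2].round(1),"z",(p[2]-119.6).round(1),"yaw",(a-90).round(1)); return cs,p,a
E
python3 - <<'E'
from chk import *
cs,p,a=hookfit()
v=[]
for n in cs:
    fr=cs[n]["frame"].copy(); r=cv2.resize(render(cs[n],HOOK,p[0],p[1],np.radians(a-90),p[2]-119.6)*255,(640,400),interpolation=cv2.INTER_AREA)
    fr=cv2.resize(fr,None,fx=4,fy=4,interpolation=cv2.INTER_CUBIC)
    m=render(cs[n],HOOK,p[0],p[1],np.radians(a-90),p[2]-119.6); k=cv2.findContours(m,cv2.RETR_LIST,cv2.CHAIN_APPROX_NONE)[0]; cv2.drawContours(fr,k,-1,(0,0,255),1)
    u=pix(cs[n],[p[0],p[1],p[2]-40]).astype(int)*4; x=max(u[0]-200,0);y=max(u[1]-200,0)
    v.append(fr[y:y+400,x:x+400])
cv2.imwrite("pics/h1.png",np.hstack(v))
plan(408,297,270,65.3,4)
E
```

```text
side hook_saddle 0.88 [403.7 284.9 154.7]
side hook_grip 0.65 [408.4 284.  256.4]
top hook_saddle 0.61 [403.9 281.3 153.8]
top hook_grip 0.47 [402.2 285.5 261.5]
expect origin [407.9 282.4] z 148.9 yaw -23.9
t 7.6 p [408.7 281.  268.6] yang 66.05 tilt 0.03 turn -0.75 n 4 rowmm 4.0
dx 0.07 dy 0.14 dz -0.01 wz 0.03
dx 0.07 dy 0.14 dz -0.01 wz 0.03
dx 0.07 dy 0.14 dz -0.01 wz 0.03
dx 0.07 dy 0.14 dz -0.01 wz 0.03
```

View pics/h1.png

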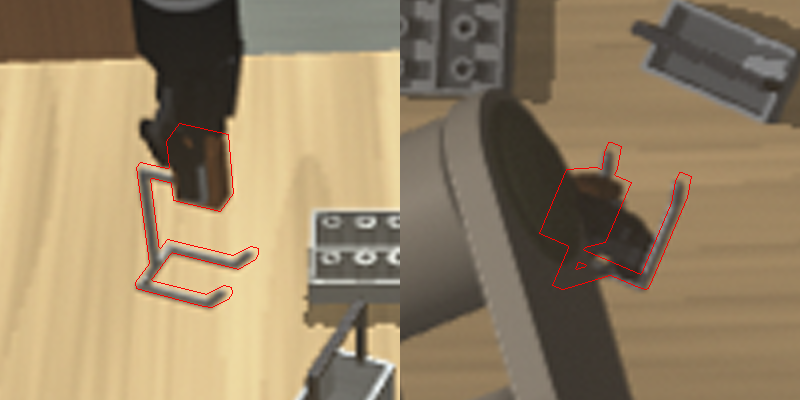

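The red contour lies on the held hook in both views, at about (200,240) on the left and (620,220) on the right, so the grasp is as assumed. Next I lower it and thread it under the bar.

step_arm(
  increments=[
    {"dx": 0.07,"dy": 0.14,"dz": 0.87,"wx": 0,"wy": 0,"wz": 0.03},
    {"dx": 0.07,"dy": 0.14,"dz": 0.87,"wx": 0,"wy": 0,"wz": 0.03},
    {"dx": 0.07,"dy": 0.14,"dz": 0.87,"wx": 0,"wy": 0,"wz": 0.03},
    {"dx": 0.07,"dy": 0.14,"dz": 0.87,"wx": 0,"wy": 0,"wz": 0.03},
    {"dx": 0,"dy": 0,"dz": 0,"wx": 0,"wy": 0,"wz": 0},
  ],
)

```text
time_s: 8.1
eef_pos: [407.0, 296.3, 179.4]
ee_rot: [-0.002, 0.214, 0.977, -0.002]
force: [-0.7, -0.5, -3.1]
grip_width: 0.269
grip_force: 78.9
```

```bash
python3 -c "
from plan import *
plan(505.3,252.3,182,65.3,8)"
```

```text
t 8.1 p [407.  296.3 179.4] yang 65.31 tilt 0.31 turn -0.01 n 8 rowmm 13.5
dx -0.54 dy 0.01 dz -0.01 wz 0.00
dx -0.54 dy 0.01 dz -0.01 wz 0.00
dx -0.54 dy 0.01 dz -0.01 wz 0.00
dx -0.54 dy 0.01 dz -0.01 wz 0.00
dx -0.54 dy 0.01 dz -0.01 wz 0.00
dx -0.54 dy 0.01 dz -0.01 wz 0.00
dx -0.54 dy 0.01 dz -0.01 wz 0.00
dx -0.54 dy 0.01 dz -0.01 wz 0.00
```

step_arm(
  increments=[
    {"dx": -0.54,"dy": 0.01,"dz": -0.02,"wx": 0,"wy": 0,"wz": 0},
    {"dx": -0.54,"dy": 0.01,"dz": -0.02,"wx": 0,"wy": 0,"wz": 0},
    {"dx": -0.54,"dy": 0.01,"dz": -0.02,"wx": 0,"wy": 0,"wz": 0},
    {"dx": -0.54,"dy": 0.01,"dz": -0.02,"wx": 0,"wy": 0,"wz": 0},
  ],
)

```text
time_s: 8.5
eef_pos: [459.1, 274.8, 184.5]
ee_rot: [0.001, 0.214, 0.977, 0.0]
force: [0.5, -0.2, -2.7]
grip_width: 0.27
grip_force: 79.0
```

step_arm(
  increments=[
    {"dx": -0.54,"dy": 0.01,"dz": -0.02,"wx": 0,"wy": 0,"wz": 0},
    {"dx": -0.54,"dy": 0.01,"dz": 0,"wx": 0,"wy": 0,"wz": 0},
    {"dx": -0.54,"dy": 0.01,"dz": 0,"wx": 0,"wy": 0,"wz": 0},
    {"dx": -0.54,"dy": 0.01,"dz": 0,"wx": 0,"wy": 0,"wz": 0},
    {"dx": 0,"dy": 0,"dz": 0,"wx": 0,"wy": 0,"wz": 0},
  ],
)

```text
time_s: 9.0
eef_pos: [508.3, 253.2, 184.1]
ee_rot: [0.0, 0.214, 0.977, -0.0]
force: [-0.1, 0.9, -2.7]
grip_width: 0.27
grip_force: 79.0
```

```bash
cat >> chk.py <<'E'
def show(name,items,cen,half=50,z=0):
    cs={n:eyes.capture(n) for n in("side","top")}; v=[]
    for n in cs:
        fr=cv2.resize(cs[n]["frame"],None,fx=4,fy=4,interpolation=cv2.INTER_CUBIC)
        for M,x,y,yaw,zz,col in items:
            k=cv2.findContours(render(cs[n],M,x,y,np.radians(yaw),zz),cv2.RETR_LIST,cv2.CHAIN_APPROX_NONE)[0]; cv2.drawContours(fr,k,-1,col,1)
        u=(pix(cs[n],cen)*4).astype(int); x=max(u[0]-200,0);y=max(u[1]-200,0); v.append(fr[y:y+400,x:x+400])
    cv2.imwrite(f"pics/{name}.png",np.hstack(v)); return cs
E
python3 - <<'E'
from chk import *
cs,p,a=hookfit()
show("h2",[(HOOK,p[0],p[1],a-90,p[2]-119.6,(0,0,255))],[p[0],p[1],90])
plan(505.3,252.3,182,65.3,1)
for n in("side","top"):
    for d in eyes.landmark_of(n,"deep_tin_bar")[:1]: print(w(cs[n],d["point"]))
E
```

```text
side hook_saddle 0.64 [503.4 255.4  70.6]
side hook_grip 0.59 [508.8 252.4 173.9]
top hook_saddle 0.6 [504.  251.4  71.3]
expect origin [508.3 253.2] z 64.5 yaw -24.7
t 9.4 p [506.6 254.3 184.4] yang 65.39 tilt 0.0 turn -0.09 n 1 rowmm 3.3
dx 0.01 dy -0.09 dz 0.09 wz 0.02
[509.66883139 250.25823415 109.53045387]
[511.33567171 251.0212207  107.59032245]
```

View pics/h2.png

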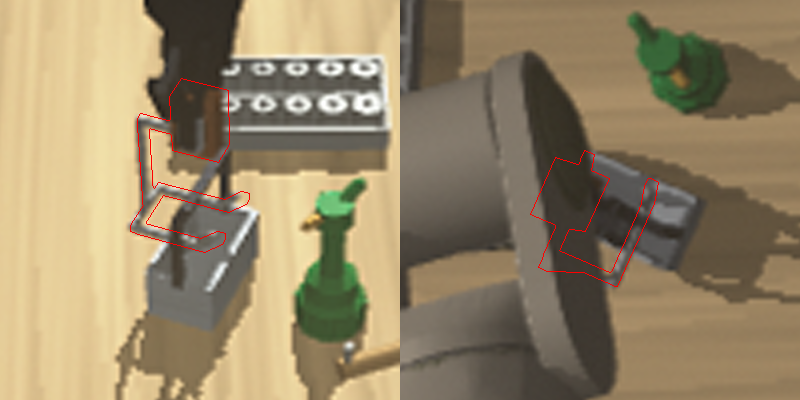

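The prongs lie under the bar: in the left view it crosses them near (190,215), close to the saddle. Now I lift gently.

step_arm(
  increments=[
    {"dx": -0.08,"dy": -0.09,"dz": -0.4,"wx": 0,"wy": 0,"wz": 0},
    {"dx": 0,"dy": 0,"dz": -0.4,"wx": 0,"wy": 0,"wz": 0},
    {"dx": 0,"dy": 0,"dz": -0.3,"wx": 0,"wy": 0,"wz": 0},
    {"dx": 0,"dy": 0,"dz": -0.15,"wx": 0,"wy": 0,"wz": 0},
    {"dx": 0,"dy": 0,"dz": -0.1,"wx": 0,"wy": 0,"wz": 0},
  ],
)

```text
time_s: 10.0
eef_pos: [507.8, 251.2, 218.6]
ee_rot: [0.0, 0.213, 0.977, 0.0]
force: [-0.0, 0.2, -2.9]
grip_width: 0.272
grip_force: 79.0
```

step_arm(
  increments=[
    {"dx": 0,"dy": 0,"dz": -0.1,"wx": 0,"wy": 0,"wz": 0},
    {"dx": 0,"dy": 0,"dz": -0.1,"wx": 0,"wy": 0,"wz": 0},
    {"dx": 0,"dy": 0,"dz": -0.1,"wx": 0,"wy": 0,"wz": 0},
    {"dx": 0,"dy": 0,"dz": -0.15,"wx": 0,"wy": 0,"wz": 0},
    {"dx": 0,"dy": 0,"dz": -0.2,"wx": 0,"wy": 0,"wz": 0},
  ],
)

```text
time_s: 10.5
eef_pos: [507.7, 251.1, 234.4]
ee_rot: [-0.0, 0.213, 0.977, -0.0]
force: [0.3, -0.1, -5.4]
grip_width: 0.268
grip_force: 78.8
```

step_arm(
  increments=[
    {"dx": 0,"dy": 0,"dz": -0.4,"wx": 0,"wy": 0,"wz": 0},
    {"dx": 0,"dy": 0,"dz": -0.5,"wx": 0,"wy": 0,"wz": 0},
    {"dx": 0,"dy": 0,"dz": -0.6,"wx": 0,"wy": 0,"wz": 0},
    {"dx": 0,"dy": 0,"dz": -0.6,"wx": 0,"wy": 0,"wz": 0},
    {"dx": 0,"dy": 0,"dz": -0.6,"wx": 0,"wy": 0,"wz": 0},
  ],
)

```text
time_s: 11.0
eef_pos: [507.8, 251.1, 303.5]
ee_rot: [0.001, 0.213, 0.977, 0.0]
force: [0.1, -0.6, -5.4]
grip_width: 0.267
grip_force: 78.8
```

```bash
python3 - <<'E'
from chk import *
cs,p,a=hookfit()
for n in("side","top"):
    for l in("deep_tin_bar","deep_tin"):
        for d in eyes.landmark_of(n,l)[:1]: print(n,l,round(d["p"],2),w(cs[n],d["point"]).round(1))
th=np.radians(a-90); 
show("h3",[(HOOK,p[0],p[1],a-90,p[2]-119.6,(0,0,255)),(TIN,p[0]+5*np.cos(th),p[1]+5*np.sin(th),a-90,p[2]-119.6+8-107,(255,0,0))],[p[0],p[1],p[2]-110])
E
```

```text
side hook_saddle 0.9 [502.5 255.1 188.1]
side hook_grip 0.55 [507.7 250.2 290.3]
top hook_saddle 0.45 [505.9 251.2 195.2]
top hook_grip 0.41 [504.1 250.2 299.2]
expect origin [507.8 251.1] z 183.9 yaw -24.6
side deep_tin_bar 0.94 [510.  249.2 189.4]
side deep_tin 0.85 [506.3 251.   83. ]
top deep_tin_bar 0.82 [511.  251.3 194.2]
top deep_tin 0.97 [508.5 254.   89.4]
```

View pics/h3.png

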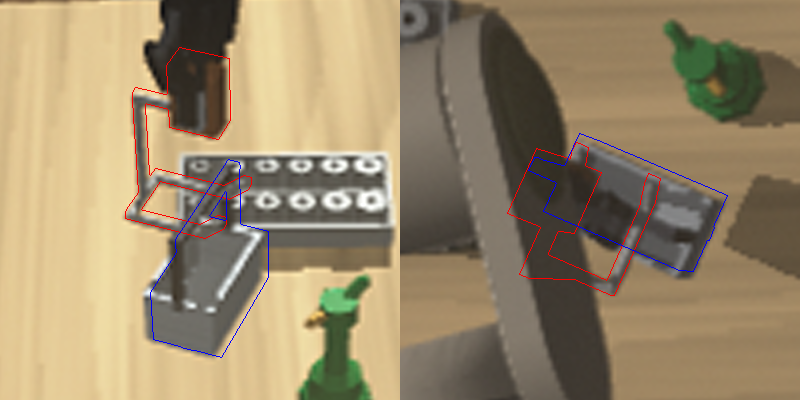

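The tin hangs level on both prongs: left view bar near (205,210), body at (205,300). The load reads about 2.6 N. Next I move to staging in front of the dowel.

```bash
python3 -c "
from plan import *
plan(522,-33,324,108,15)"
```

```text
t 11.6 p [507.7 251.1 301.5] yang 65.37 tilt 0.03 turn 42.63 n 15 rowmm 19.0
dx -0.35 dy -0.67 dz -0.06 wz -0.47
dx -0.32 dy -0.69 dz -0.06 wz -0.47
dx -0.28 dy -0.70 dz -0.06 wz -0.47
dx -0.25 dy -0.72 dz -0.06 wz -0.47
dx -0.21 dy -0.73 dz -0.06 wz -0.47
dx -0.17 dy -0.74 dz -0.06 wz -0.47
dx -0.14 dy -0.75 dz -0.06 wz -0.47
dx -0.10 dy -0.75 dz -0.06 wz -0.47
dx -0.06 dy -0.76 dz -0.06 wz -0.47
dx -0.03 dy -0.76 dz -0.06 wz -0.47
dx 0.01 dy -0.76 dz -0.06 wz -0.47
dx 0.05 dy -0.76 dz -0.06 wz -0.47
dx 0.09 dy -0.75 dz -0.06 wz -0.47
dx 0.12 dy -0.75 dz -0.06 wz -0.47
dx 0.16 dy -0.74 dz -0.06 wz -0.47
```

step_arm(
  increments=[
    {"dx": -0.1,"dy": -0.2,"dz": -0.2,"wx": 0,"wy": 0,"wz": -0.1},
    {"dx": -0.25,"dy": -0.47,"dz": -0.2,"wx": 0,"wy": 0,"wz": -0.37},
    {"dx": -0.32,"dy": -0.69,"dz": -0.2,"wx": 0,"wy": 0,"wz": -0.47},
    {"dx": -0.28,"dy": -0.7,"dz": -0.2,"wx": 0,"wy": 0,"wz": -0.47},
    {"dx": -0.25,"dy": -0.72,"dz": -0.1,"wx": 0,"wy": 0,"wz": -0.47},
  ],
)

```text
time_s: 12.1
eef_pos: [511.9, 174.4, 325.2]
ee_rot: [0.001, 0.115, 0.993, 0.0]
force: [1.0, -0.2, -5.6]
grip_width: 0.271
grip_force: 78.8
```

step_arm(
  increments=[
    {"dx": -0.21,"dy": -0.73,"dz": 0,"wx": 0,"wy": 0,"wz": -0.47},
    {"dx": -0.17,"dy": -0.74,"dz": 0,"wx": 0,"wy": 0,"wz": -0.47},
    {"dx": -0.14,"dy": -0.75,"dz": 0,"wx": 0,"wy": 0,"wz": -0.47},
    {"dx": -0.1,"dy": -0.75,"dz": 0,"wx": 0,"wy": 0,"wz": -0.47},
    {"dx": -0.06,"dy": -0.76,"dz": 0,"wx": 0,"wy": 0,"wz": -0.47},
  ],
)

```text
time_s: 12.6
eef_pos: [516.1, 79.4, 324.8]
ee_rot: [0.0, -0.008, 1.0, -0.0]
force: [0.4, 1.0, -4.4]
grip_width: 0.271
grip_force: 78.8
```

step_arm(
  increments=[
    {"dx": -0.03,"dy": -0.76,"dz": 0,"wx": 0,"wy": 0,"wz": -0.47},
    {"dx": 0.01,"dy": -0.76,"dz": 0,"wx": 0,"wy": 0,"wz": -0.47},
    {"dx": 0.05,"dy": -0.76,"dz": 0,"wx": 0,"wy": 0,"wz": -0.47},
    {"dx": 0.08,"dy": -0.5,"dz": 0,"wx": 0,"wy": 0,"wz": -0.4},
    {"dx": 0.06,"dy": -0.3,"dz": 0,"wx": 0,"wy": 0,"wz": -0.3},
  ],
)

```text
time_s: 13.1
eef_pos: [518.9, 1.9, 324.7]
ee_rot: [0.0, -0.117, 0.993, -0.0]
force: [-1.4, -0.1, -6.2]
grip_width: 0.271
grip_force: 79.3
```

```bash
python3 -c "
from plan import *
plan(522,-33,324,108,5)"
```

```text
t 13.1 p [518.9   1.9 324.7] yang 103.46 tilt 0.03 turn 4.54 n 5 rowmm 7.0
dx 0.04 dy -0.28 dz 0.01 wz -0.15
dx 0.05 dy -0.28 dz 0.01 wz -0.15
dx 0.05 dy -0.28 dz 0.01 wz -0.15
dx 0.05 dy -0.27 dz 0.01 wz -0.15
dx 0.06 dy -0.27 dz 0.01 wz -0.15
```

step_arm(
  increments=[
    {"dx": 0.04,"dy": -0.28,"dz": 0,"wx": 0,"wy": 0,"wz": -0.15},
    {"dx": 0.05,"dy": -0.28,"dz": 0,"wx": 0,"wy": 0,"wz": -0.15},
    {"dx": 0.05,"dy": -0.28,"dz": 0,"wx": 0,"wy": 0,"wz": -0.15},
    {"dx": 0.05,"dy": -0.27,"dz": 0,"wx": 0,"wy": 0,"wz": -0.15},
    {"dx": 0.06,"dy": -0.27,"dz": 0,"wx": 0,"wy": 0,"wz": -0.15},
  ],
)

```text
time_s: 13.6
eef_pos: [522.0, -32.2, 324.3]
ee_rot: [-0.0, -0.156, 0.988, -0.0]
force: [-2.4, -0.5, -7.8]
grip_width: 0.267
grip_force: 80.5
```

```bash
python3 - <<'E'
from chk import *
cs,p,a=hookfit()
for n in("side","top"):
    for l in("deep_tin_bar","deep_tin","dowel_top"):
        for d in eyes.landmark_of(n,l)[:1]: print(n,l,round(d["p"],2),w(cs[n],d["point"]).round(1))
th=np.radians(a-90); 
show("h4",[(HOOK,p[0],p[1],a-90,p[2]-119.6,(0,0,255)),(TIN,p[0]+2*np.cos(th),p[1]+2*np.sin(th),a-90,p[2]-119.6+8-107,(255,0,0)),(DOW,624,0,18,0,(0,255,255))],[570,-15,180])
plan(624,0,324,108,10)
E
```

```text
side hook_grip 0.63 [522.1 -33.9 313.5]
top hook_saddle 0.54 [519.9 -36.1 212.2]
top hook_grip 0.6 [519.5 -33.9 315.5]
expect origin [522.  -32.2] z 204.7 yaw 18.0
side deep_tin_bar 0.81 [529.2 -39.  211.8]
side deep_tin 0.78 [524.4 -36.  102.6]
side dowel_top 0.74 [520.1 -35.6 207.6]
top deep_tin_bar 0.65 [531.2 -41.8 214.7]
top deep_tin 0.51 [521.5 -41.6 107.3]
top dowel_top 0.85 [622.7   3.2 172.1]
t 14.3 p [522.1 -31.7 324.3] yang 107.91 tilt 0.01 turn 0.09 n 10 rowmm 10.7
dx -0.43 dy -0.00 dz 0.00 wz -0.00
dx -0.43 dy -0.00 dz 0.00 wz -0.00
dx -0.43 dy -0.01 dz 0.00 wz -0.00
dx -0.43 dy -0.01 dz 0.00 wz -0.00
dx -0.43 dy -0.01 dz 0.00 wz -0.00
dx -0.43 dy -0.01 dz 0.00 wz -0.00
dx -0.43 dy -0.01 dz 0.00 wz -0.00
dx -0.43 dy -0.01 dz 0.00 wz -0.00
dx -0.43 dy -0.01 dz 0.00 wz -0.00
dx -0.43 dy -0.01 dz 0.00 wz -0.00
```

View pics/h4.png

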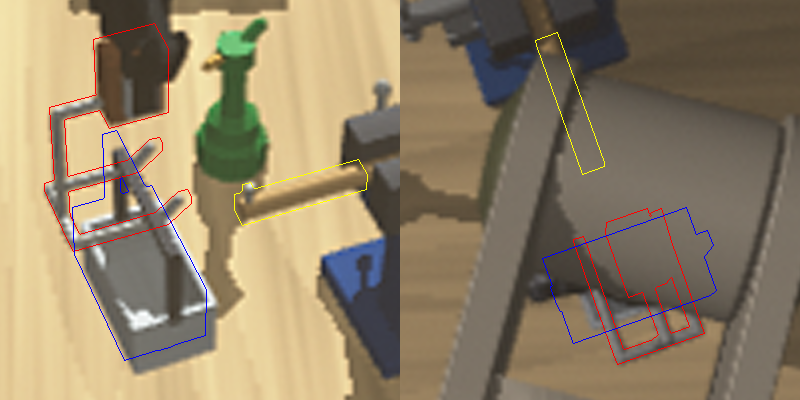

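The side view shows the tin shifted along its bar by several mm, its body right of the blue contour near (210,320). I'll measure that offset so I can centre it over the dowel.

```bash
cat >> chk.py <<'E'
def tinfit(z,x0,tol=8,cams=("side",)):
    p=ctrl.sense()["eef_pos"]
    for n in cams:
        c=eyes.capture(n); d=eyes.cut_out(n,"deep_tin")[0]; m=d["mask"].astype(np.uint8)
        m4=cv2.resize(m,None,fx=SC,fy=SC,interpolation=cv2.INTER_NEAREST)
        body=[TIN[0]]
        def cost(v):
            r=render(c,TIN,v[0],v[1],v[2]/50,z); return -(r&m4).sum()/(r|m4).sum()
        s0=np.array([x0[0],x0[1],np.radians(x0[2])*50])
        r=minimize(cost,s0,method="Nelder-Mead",options=dict(initial_simplex=s0+np.array([[0,0,0],[6,0,0],[0,6,0],[0,0,5]]),xatol=.1,fatol=1e-4))
        x,y,t=r.x[0],r.x[1],r.x[2]/50; rel=np.array([x,y])-p[:2]; h=np.radians(x0[2])
        print(n,"p",round(d["p"],2),"tin",np.round([x,y,np.degrees(t)],1),"IoU",round(-r.fun,3),"rel hook xy",np.round([rel@[np.cos(h),np.sin(h)],rel@[-np.sin(h),np.cos(h)]],1))
E
python3 - <<'E'
from chk import *
p=ctrl.sense()["eef_pos"]
tinfit(p[2]-119.6+8-107,(526,-39,18))
tinfit(p[2]-119.6+8-107,(522,-32,18))
E
```

```text
side p 0.95 tin [420.7 -15.7  72.7] IoU -0.0 rel hook xy [-91.5  46.5]
side p 0.84 tin [416.7  -8.7  72.7] IoU -0.0 rel hook xy [-93.1  54.5]chk.py:26: RuntimeWarning: overflow encountered in scalar negative
  r=render(c,TIN,v[0],v[1],v[2]/50,z); return -(r&m4).sum()/(r|m4).sum()
```

```bash
sed -i 's/return -(r&m4).sum()\/(r|m4).sum()/return -float((r\&m4).sum())\/float((r|m4).sum())/' chk.py; python3 - <<'E'
from chk import *
p=ctrl.sense()["eef_pos"]
tinfit(p[2]-119.6+8-107,(526,-39,18))
tinfit(p[2]-119.6+8-107,(522,-32,18))
E
```

```text
side p 0.86 tin [528.3 -49.5  16.6] IoU 0.907 rel hook xy [  0.5 -18.8]
side p 0.7 tin [530.  -50.1  16.3] IoU 0.875 rel hook xy [  1.9 -20. ]
```

```bash
python3 - <<'E'
from chk import *
from collections import defaultdict
A=defaultdict(list);F=[]
for i in range(5):
    for n in("side","top"):
        c=eyes.capture(n); s=ctrl.sense(); F.append(np.r_[s["force"],s["wrist_torque"]])
        for l in("deep_tin_bar","deep_tin","hook_saddle","hook_grip"):
            for d in eyes.landmark_of(n,l)[:2]:
                X=w(c,d["point"])
                if d["p"]>.4 and np.hypot(*(X[:2]-[524,-35]))<40: A[n,l].append(X)
for k,v in A.items(): print(k,len(v),np.mean(v,0).round(1),np.std(v,0).round(1))
print(np.mean(F,0).round(3),np.std(F,0).round(3)); p=s["eef_pos"]; print(p, s["time_s"])
# bar top-view mask & tilt-aware side fit
c=eyes.capture("side"); m4=cv2.resize(eyes.cut_out("side","deep_tin")[0]["mask"].astype(np.uint8),None,fx=SC,fy=SC,interpolation=cv2.INTER_NEAREST)
def tilted(roll,pitch):  # rotate about bar centre
    from scipy.spatial.transform import Rotation as Ro
    R=Ro.from_euler("xy",[roll,pitch]).as_matrix(); return [(P-[0,0,110])@R.T+[0,0,110] for P in TIN]
def cost(v):
    r=render(c,tilted(v[2]/50,v[3]/50),v[0],v[1],np.radians(18),v[4]); return -float((r&m4).sum())/float((r|m4).sum())
for z in(98,102,106):
  f=lambda u:cost(np.r_[u,z])
  r=minimize(f,[526,-41,0,0],method="Nelder-Mead",options=dict(initial_simplex=np.array([526,-41,0,0])+np.vstack([np.zeros(4),6*np.eye(4)]),xatol=.2,fatol=1e-4))
  print(z,r.x[:2].round(1),np.degrees(r.x[2:]/50).round(1),r.fun)
E
```

```text
('side', 'deep_tin_bar') 5 [533.5 -49.4 212. ] [1.7 0.8 0.3]
('side', 'deep_tin') 5 [533.4 -49.8 102.4] [3.3 1.3 2.2]
('side', 'hook_saddle') 5 [517.6 -31.8 209.8] [1.3 1.7 1.1]
('side', 'hook_grip') 5 [521.  -33.9 313.2] [1.5 1.4 0.9]
('top', 'deep_tin_bar') 3 [532.9 -49.9 213.3] [0.5 0.8 0.3]
('top', 'deep_tin') 4 [529.5 -47.1 106.9] [3.1 1.3 1. ]
('top', 'hook_saddle') 6 [519.  -32.5 228. ] [ 2.4  0.8 38.2]
('top', 'hook_grip') 5 [521.8 -37.1 273.8] [ 4.2  5.9 82.8]
[-3.    -0.802 -5.932  0.197 -0.503  0.016] [1.013 0.484 1.181 0.222 0.587 0.026]
[522.05004273 -31.73622374 324.32275075] 17.0
98 [530.8 -40.6] [-2.  -0.4] -0.9218531656454907
102 [531.5 -41.6] [-3.6  0.4] -0.9224901312279953
106 [530.7 -45.1] [-3.5 -0. ] -0.9265805211448099
```

```bash
python3 - <<'E'
from chk import *
for i in range(6):
    c=eyes.capture("side"); s=ctrl.sense(); print(round(s["time_s"],2),s["force"].round(1),s["wrist_torque"].round(2),"dq",np.abs(s["dq"]).max().round(4),s["eef_pos"].round(2),s["ee_rot"].round(4),s["grip_force"].round(1))
    if i%2==0:
        for d in eyes.landmark_of("side","deep_tin_bar")[:1]: print(w(c,d["point"]).round(1))
m=eyes.cut_out("side","lifting_hook")[0]["mask"]; m4=cv2.resize(m.astype(np.uint8),None,fx=SC,fy=SC,interpolation=cv2.INTER_NEAREST)
from scipy.spatial.transform import Rotation as Ro
p=s["eef_pos"]
def tl(M,r,q): R=Ro.from_euler("xy",[r,q]).as_matrix(); return [(P-[0,0,112])@R.T+[0,0,112] for P in M]
H=[h for h in HOOK[1:]]
def cost(v):
    r=render(c,tl(H,v[0]/50,v[1]/50),p[0]+v[2],p[1]+v[3],np.radians(18),p[2]-119.6); return -float((r&m4).sum())/float((r|m4).sum())
r=minimize(cost,np.zeros(4),method="Nelder-Mead",options=dict(initial_simplex=np.vstack([np.zeros(4),5*np.eye(4)]),xatol=.1,fatol=1e-4)); print("hook roll,pitch",np.degrees(r.x[:2]/50),r.x[2:],r.fun, cost(np.zeros(4)))
E
```

```text
Traceback (most recent call last):
AttributeError: 'float' object has no attribute 'round'
```

```bash
python3 - <<'E'
from chk import *
for i in range(6):
    c=eyes.capture("side"); s=ctrl.sense(); print(round(s["time_s"],2),s["force"].round(1),s["wrist_torque"].round(2),"dq",np.abs(s["dq"]).max().round(4),s["eef_pos"].round(2),s["ee_rot"].round(4))
    if i%2==0:
        for d in eyes.landmark_of("side","deep_tin_bar")[:1]: print(w(c,d["point"]).round(1))
m=eyes.cut_out("side","lifting_hook")[0]["mask"]; m4=cv2.resize(m.astype(np.uint8),None,fx=SC,fy=SC,interpolation=cv2.INTER_NEAREST)
from scipy.spatial.transform import Rotation as Ro
p=s["eef_pos"]
def tl(M,r,q): R=Ro.from_euler("xy",[r,q]).as_matrix(); return [(P-[0,0,112])@R.T+[0,0,112] for P in M]
H=[h for h in HOOK[1:]]
def cost(v):
    r=render(c,tl(H,v[0]/50,v[1]/50),p[0]+v[2],p[1]+v[3],np.radians(18),p[2]-119.6); return -float((r&m4).sum())/float((r|m4).sum())
r=minimize(cost,np.zeros(4),method="Nelder-Mead",options=dict(initial_simplex=np.vstack([np.zeros(4),5*np.eye(4)]),xatol=.1,fatol=1e-4)); print("hook roll,pitch",np.degrees(r.x[:2]/50),r.x[2:],r.fun, cost(np.zeros(4)))
E
```

```text
17.4 [ 1.   0.4 -7.3] [-0.32  0.96 -0.03] dq 0.1167 [522.02 -31.71 324.3 ] [-0.     -0.1556  0.9878 -0.    ]
17.5 [ 2.7  0.2 -4.1] [ 0.22 -0.35 -0.  ] dq 0.0172 [522.04 -31.71 324.29] [ 0.     -0.1556  0.9878  0.    ]
17.55 [-3.2 -0.6 -4.7] [ 0.44 -1.11  0.  ] dq 0.1765 [522.04 -31.71 324.3 ] [ 0.     -0.1556  0.9878  0.    ]
[535.3 -49.6 214.4]
17.65 [-1.  -1.2 -6.4] [-0.24  0.71 -0.04] dq 0.0534 [522.03 -31.75 324.29] [-0.     -0.1556  0.9878 -0.    ]
17.7 [ 2.8  1.  -5.6] [-0.28  1.05 -0.04] dq 0.1926 [522.05 -31.71 324.33] [ 0.     -0.1556  0.9878 -0.    ]
[531.4 -50.8 211.7]
17.8 [-1.1 -0.3 -2.9] [ 0.45 -0.95  0.01] dq 0.1117 [522.04 -31.7  324.29] [ 0.     -0.1556  0.9878  0.    ]
hook roll,pitch [0.08623288 0.92313246] [ 2.11504618 -0.47727   ] -0.3994093325457767 -0.3915182755388941
```

step_arm(
  increments=[
    {"dx": 0,"dy": 0,"dz": 0,"wx": 0.4,"wy": 0,"wz": 0},
    {"dx": 0,"dy": 0,"dz": 0,"wx": 0.4,"wy": 0,"wz": 0},
    {"dx": 0,"dy": 0,"dz": 0,"wx": 0,"wy": 0,"wz": 0},
  ],
  squeeze=115,
)

```text
time_s: 18.15
eef_pos: [521.9, -31.2, 324.4]
ee_rot: [0.007, -0.156, 0.987, -0.042]
force: [2.7, 1.1, -5.2]
grip_width: 0.264
grip_force: 116.4
```

```bash
cat > obs.py <<'E'
from chk import *
def obs(k=3,h=18,lab=("deep_tin_bar","hook_saddle")):
    B={l:[] for l in lab}
    for i in range(k):
        n=("side","top")[i%2]; c=eyes.capture(n); s=ctrl.sense(); p=s["eef_pos"]; print(round(s["time_s"],2),s["force"].round(1),s["wrist_torque"].round(2),"dq",s["dq"].round(3),p.round(1))
        for l in lab:
            for d in eyes.landmark_of(n,l)[:1]:
                X=w(c,d["point"]); r=X[:2]-p[:2]; H=np.radians(h); print("  ",n,l,round(d["p"],2),X.round(1),"rel",np.round([r@[np.cos(H),np.sin(H)],r@[-np.sin(H),np.cos(H)],X[2]-p[2]],1))
E
python3 -c "
from obs import *
obs()"
```

```text
18.2 [ 2.   1.1 -5.1] [0.02 0.42 0.01] dq [-0.009  0.013 -0.014 -0.053  0.101 -0.002] [522.  -31.3 324.4]
   side deep_tin_bar 0.63 [522.3 -59.4 212.1] rel [  -8.4  -26.9 -112.3]
   side hook_saddle 0.94 [520.2 -39.4 210.5] rel [  -4.2   -7.1 -113.8]
18.35 [ 0.5 -0.1 -3.9] [ 0.24 -0.08  0.01] dq [-0.002  0.001  0.002  0.016 -0.031  0.006] [522.  -31.8 324.2]
   top deep_tin_bar 0.66 [498.1 -54.9 213. ] rel [ -29.9  -14.5 -111.2]
18.5 [-0.5 -0.3 -5.3] [ 0.16 -0.08  0.01] dq [ 0.001 -0.003  0.002  0.016 -0.027  0.003] [522.  -31.9 324.2]
   side deep_tin_bar 0.57 [489.3 -57.2 211.8] rel [ -38.9  -13.9 -112.4]
   side hook_saddle 0.91 [516.9 -40.9 210.2] rel [  -7.6   -7.  -114. ]
```

step_arm(
  increments=[
    {"dx": 0,"dy": 0,"dz": 0,"wx": -0.2,"wy": 0.4,"wz": 0},
    {"dx": 0,"dy": 0,"dz": 0,"wx": -0.2,"wy": 0.4,"wz": 0},
  ],
)

```text
time_s: 18.8
eef_pos: [522.0, -31.7, 324.6]
ee_rot: [-0.038, -0.154, 0.987, -0.027]
force: [-0.8, -0.5, -5.2]
grip_width: 0.268
grip_force: 116.8
```

```bash
python3 -c "
from obs import *
obs(3)"
```

```text
18.85 [-1.2  0.6 -6. ] [ 0.34 -0.05 -0.05] dq [ 0.    -0.02   0.044 -0.    -0.091 -0.005] [522.4 -31.9 324.1]
   side deep_tin_bar 0.65 [479.8 -52.2 215.7] rel [ -46.8   -6.1 -108.4]
   side hook_saddle 0.83 [512.4 -40.  212.3] rel [ -12.    -4.6 -111.8]
19.0 [-1.  -0.4 -4.7] [ 0.07 -0.12 -0.06] dq [-0.    -0.011  0.008 -0.006  0.009  0.001] [522.1 -31.8 324.1]
   top deep_tin_bar 0.62 [479.4 -53.9 218. ] rel [ -47.5   -7.8 -106.2]
   top hook_saddle 0.54 [514.9 -40.6 211.4] rel [  -9.6   -6.1 -112.7]
19.15 [ 0.7 -0.5 -5.2] [ 0.22 -0.32  0.02] dq [ 0.002 -0.    -0.003 -0.001  0.004  0.   ] [522.  -31.7 324.4]
   side deep_tin_bar 0.79 [478.4 -56.3 215. ] rel [ -49.   -10.  -109.4]
   side hook_saddle 0.76 [508.7 -40.4 213.1] rel [ -15.4   -4.2 -111.3]
```

step_arm(
  increments=[
    {"dx": 0,"dy": 0,"dz": 0,"wx": -0.2,"wy": 0.4,"wz": 0},
    {"dx": 0,"dy": 0,"dz": 0,"wx": -0.2,"wy": 0.4,"wz": 0},
    {"dx": 0,"dy": 0,"dz": 0,"wx": 0,"wy": 0.4,"wz": 0},
    {"dx": 0,"dy": 0,"dz": 0,"wx": 0,"wy": 0,"wz": 0},
  ],
)

```text
time_s: 19.65
eef_pos: [522.4, -31.7, 323.9]
ee_rot: [-0.103, -0.151, 0.983, -0.016]
force: [-0.0, 0.2, -5.3]
grip_width: 0.266
grip_force: 116.8
```

```bash
python3 -c "
from obs import *
obs(3)"
```

```text
19.7 [ 0.1 -0.4 -5.6] [ 0.11 -0.44  0.  ] dq [-0.004 -0.016  0.013  0.01  -0.017 -0.001] [522.3 -31.6 324.1]
   side deep_tin_bar 0.66 [466.1 -53.4 222.7] rel [ -60.1   -3.3 -101.3]
   side hook_saddle 0.68 [499.  -39.  211.9] rel [ -24.4    0.2 -112.2]
19.85 [ 0.2 -0.7 -5.4] [ 0.16 -0.49 -0.04] dq [-0.001 -0.    -0.001 -0.001  0.004  0.   ] [522.  -31.7 324.5]
   top deep_tin_bar 0.6 [466.3 -52.1 222.7] rel [ -59.3   -2.2 -101.8]
   top hook_saddle 0.71 [500.5 -41.3 215.6] rel [ -23.4   -2.5 -108.9]
20.0 [-0.2 -0.2 -5.7] [ 0.15 -0.49 -0.05] dq [ 0.     0.002 -0.002 -0.002  0.004  0.001] [522.  -31.7 324.5]
   side deep_tin_bar 0.94 [465.1 -53.  222.4] rel [ -60.6   -2.6 -102.2]
   side hook_saddle 0.81 [494.2 -39.7 211.8] rel [ -28.9    1.  -112.7]
```

step_arm(
  increments=[
    {"dx": 0,"dy": 0,"dz": 0,"wx": 0,"wy": 0.35,"wz": 0},
    {"dx": 0,"dy": 0,"dz": 0,"wx": 0,"wy": 0.35,"wz": 0},
    {"dx": 0,"dy": 0,"dz": 0,"wx": 0,"wy": 0.3,"wz": 0},
    {"dx": 0,"dy": 0,"dz": 0,"wx": 0,"wy": 0,"wz": 0},
  ],
)

```text
time_s: 20.5
eef_pos: [522.3, -31.6, 323.9]
ee_rot: [-0.155, -0.15, 0.976, -0.024]
force: [-0.3, -0.8, -5.9]
grip_width: 0.266
grip_force: 116.8
```

```bash
python3 -c "
from obs import *
obs(2)"
```

```text
20.55 [-0.8  0.2 -5.2] [ 0.24 -0.65  0.02] dq [-0.004 -0.013  0.008  0.001 -0.004  0.   ] [522.2 -31.7 324. ]
   side deep_tin_bar 0.9 [454.6 -57.5 230.4] rel [-72.3  -3.6 -93.6]
   side hook_saddle 0.93 [486.  -41.8 213.7] rel [ -37.6    1.5 -110.3]
20.7 [-0.2 -0.3 -6.1] [ 0.2  -0.56  0.02] dq [ 0.    -0.003 -0.     0.003 -0.004  0.   ] [522.  -31.7 324.4]
   top deep_tin_bar 0.6 [457.  -58.  231.6] rel [-69.9  -4.9 -92.8]
```

step_arm(
  increments=[
    {"dx": 0,"dy": 0,"dz": 0,"wx": 0,"wy": -0.6,"wz": 0},
    {"dx": 0,"dy": 0,"dz": 0,"wx": 0,"wy": -0.6,"wz": 0},
    {"dx": 0,"dy": 0,"dz": 0,"wx": 0,"wy": -0.6,"wz": 0},
    {"dx": 0,"dy": 0,"dz": 0,"wx": 0,"wy": -0.6,"wz": 0},
    {"dx": 0,"dy": 0,"dz": 0,"wx": 0,"wy": -0.6,"wz": 0},
  ],
)

```text
time_s: 21.3
eef_pos: [521.8, -31.7, 324.5]
ee_rot: [0.001, -0.152, 0.988, -0.0]
force: [0.3, 0.6, -5.4]
grip_width: 0.261
grip_force: 116.8
```

```bash
python3 -c "
from obs import *
obs(2)
plan(522,-31.7,222,108,6)
print(ctrl.sense()['ee_rot'])"
```

```text
21.35 [ 1.  -0.4 -4.7] [ 0.08 -0.16 -0.04] dq [ 0.018  0.032 -0.052 -0.06   0.111  0.034] [521.4 -31.8 324.8]
   side deep_tin_bar 0.69 [487.6 -47.3 214.3] rel [ -36.9   -4.3 -110.6]
   side hook_saddle 0.55 [516.8 -32.2 211.4] rel [  -4.5    1.1 -113.4]
21.5 [-0.9 -0.6 -6.2] [ 0.04 -0.12 -0.01] dq [ 0.007  0.015 -0.011  0.004 -0.008 -0.   ] [521.7 -31.8 324.5]
   top deep_tin_bar 0.73 [488.3 -50.  212.1] rel [ -37.4   -6.9 -112.4]
   top hook_saddle 0.51 [518.8 -34.8 210.8] rel [  -3.8   -1.9 -113.7]
t 21.6 p [522.1 -31.7 324.2] yang 107.51 tilt 0.08 turn 0.49 n 6 rowmm 17.0
dx 0.00 dy 0.00 dz 0.68 wz -0.01
dx 0.00 dy 0.00 dz 0.68 wz -0.01
dx 0.00 dy 0.00 dz 0.68 wz -0.01
dx 0.00 dy 0.00 dz 0.68 wz -0.01
dx 0.00 dy 0.00 dz 0.68 wz -0.01
dx 0.00 dy 0.00 dz 0.68 wz -0.01
[-6.78439551e-04 -1.52218855e-01  9.88346552e-01 -2.31946673e-04]
```

step_arm(
  increments=[
    {"dx": 0,"dy": 0,"dz": 0.4,"wx": 0,"wy": 0,"wz": 0},
    {"dx": 0,"dy": 0,"dz": 0.8,"wx": 0,"wy": 0,"wz": 0},
    {"dx": 0,"dy": 0,"dz": 0.9,"wx": 0,"wy": 0,"wz": 0},
    {"dx": 0,"dy": 0,"dz": 0.8,"wx": 0,"wy": 0,"wz": 0},
    {"dx": 0,"dy": 0,"dz": 0.6,"wx": 0,"wy": 0,"wz": 0},
  ],
)

```text
time_s: 22.1
eef_pos: [521.6, -31.5, 234.5]
ee_rot: [-0.001, -0.152, 0.988, 0.0]
force: [-0.5, -0.0, -5.1]
grip_width: 0.261
grip_force: 116.8
```

step_arm(
  increments=[
    {"dx": 0,"dy": 0,"dz": 0.3,"wx": 0,"wy": 0,"wz": 0},
    {"dx": 0,"dy": 0,"dz": 0.15,"wx": 0,"wy": 0,"wz": 0},
    {"dx": 0,"dy": 0,"dz": 0.1,"wx": 0,"wy": 0,"wz": 0},
    {"dx": 0,"dy": 0,"dz": 0.1,"wx": 0,"wy": 0,"wz": 0},
    {"dx": 0,"dy": 0,"dz": 0.1,"wx": 0,"wy": 0,"wz": 0},
  ],
)

```text
time_s: 22.6
eef_pos: [522.3, -31.8, 218.4]
ee_rot: [0.001, -0.152, 0.988, -0.0]
force: [-0.2, 0.1, -2.2]
grip_width: 0.266
grip_force: 117.1
```

step_arm(
  increments=[
    {"dx": 0,"dy": 0,"dz": 0.1,"wx": 0,"wy": 0,"wz": 0},
    {"dx": 0,"dy": 0,"dz": 0.2,"wx": 0,"wy": 0,"wz": 0},
    {"dx": 0,"dy": 0,"dz": 0.2,"wx": 0,"wy": 0,"wz": 0},
    {"dx": 0,"dy": 0,"dz": 0.2,"wx": 0,"wy": 0,"wz": 0},
    {"dx": 0,"dy": 0,"dz": 0,"wx": 0,"wy": 0,"wz": 0},
  ],
)

```text
time_s: 23.1
eef_pos: [521.8, -31.7, 199.7]
ee_rot: [-0.001, -0.152, 0.988, 0.0]
force: [-0.1, 0.1, -3.1]
grip_width: 0.266
grip_force: 117.1
```

```bash
python3 - <<'E'
from obs import *
obs(4)
cs={n:eyes.capture(n) for n in("side","top")}
for n in cs: 
    d=eyes.cut_out(n,"deep_tin"); 
    if d:
        f=fit(cs,{n:d[0]["mask"]},TIN,(488,-49,.31)); print(n,d[0]["p"],np.round(f,2),np.degrees(f[2]))
E
```

```text
23.15 [-0.3 -1.1 -2.4] [ 0.07 -0.05  0.  ] dq [ 0.002 -0.007 -0.012 -0.001  0.003  0.   ] [521.9 -31.7 200.2]
   side deep_tin_bar 0.94 [487.4 -45.1 108. ] rel [-37.   -2.  -92.1]
   side hook_saddle 0.76 [517.8 -33.3  86.4] rel [  -4.4   -0.2 -113.8]
23.3 [-0.4 -0.6 -2.7] [ 0.04 -0.06  0.  ] dq [ 0.001 -0.002 -0.001  0.001 -0.001 -0.001] [522.2 -31.8 200.8]
   top deep_tin_bar 0.58 [489.1 -50.3 111.6] rel [-37.2  -7.4 -89.2]
23.45 [-0.1 -0.4 -2.7] [ 0.03 -0.05  0.03] dq [-0.    -0.     0.002  0.     0.    -0.001] [522.1 -31.8 200.7]
   side deep_tin_bar 0.89 [486.5 -48.  107.5] rel [-38.9  -4.4 -93.2]
   side hook_saddle 0.93 [520.8 -33.2  87.7] rel [  -1.7   -0.9 -113. ]
23.6 [ 0.2  0.1 -3.3] [ 0.01  0.01 -0.04] dq [-0.    -0.001  0.    -0.001 -0.002  0.002] [522.1 -31.8 200.6]
   top deep_tin_bar 0.71 [490.4 -47.3 108.1] rel [-35.   -4.9 -92.6]
   top hook_saddle 0.42 [521.  -35.   88.5] rel [  -2.1   -2.7 -112.1]
side 0.79 [ 4.8635e+02 -4.5700e+01  4.6000e-01 -8.8000e-01] 26.413683629538827
top 0.79 [ 4.7997e+02 -3.5590e+01  3.4000e-01 -3.1000e-01] 19.261541517163334
```

step_arm(
  increments=[
    {"dx": 0.4,"dy": -0.05,"dz": 0,"wx": 0,"wy": 0,"wz": 0},
    {"dx": 0.4,"dy": -0.05,"dz": 0,"wx": 0,"wy": 0,"wz": 0},
    {"dx": 0.4,"dy": -0.05,"dz": 0,"wx": 0,"wy": 0,"wz": 0},
    {"dx": 0.4,"dy": -0.05,"dz": 0,"wx": 0,"wy": 0,"wz": 0},
    {"dx": 0,"dy": 0,"dz": 0,"wx": 0,"wy": 0,"wz": 0},
  ],
)

```text
time_s: 24.4
eef_pos: [484.4, -49.1, 200.7]
ee_rot: [0.0, -0.152, 0.988, -0.0]
force: [-0.2, -0.6, -1.9]
grip_width: 0.265
grip_force: 117.1
```

```bash
python3 - <<'E'
from obs import *
obs(2)
cs={n:eyes.capture(n) for n in("side","top")}
m=eyes.cut_out("side","deep_tin")[0]["mask"]; f=fit(cs,{"side":m},TIN,(488,-48,.35)); print(np.round(f,2),np.degrees(f[2]))
for yaw in (14,18,22,26,30):
    ms=cv2.resize(m.astype(np.uint8),None,fx=4,fy=4,interpolation=cv2.INTER_NEAREST)
    best=max((float((render(cs["side"],TIN,x,y,np.radians(yaw))&ms).sum())/float((render(cs["side"],TIN,x,y,np.radians(yaw))|ms).sum()),x,y) for x in range(480,498,3) for y in range(-56,-38,3)); print(yaw,best)
p=ctrl.sense()["eef_pos"]
show("h5",[(TIN,f[0],f[1],np.degrees(f[2]),0,(255,0,0)),(HOOK,p[0],p[1],17.5,p[2]-119.6,(0,0,255))],[p[0],p[1],70])
E
```

```text
24.45 [ 0.4 -0.2 -2.9] [-0.01 -0.06 -0.01] dq [ 0.012  0.016 -0.025  0.003  0.001  0.009] [485.  -48.9 200.8]
   side deep_tin_bar 0.69 [484.3 -50.1 108.7] rel [ -1.1  -0.9 -92.1]
   side hook_saddle 0.61 [479.7 -50.9  85.6] rel [  -5.7   -0.3 -115.2]
24.6 [-0.4  0.4 -2.3] [-0.   -0.02  0.01] dq [ 0.005  0.005 -0.003 -0.     0.001 -0.001] [485.7 -48.6 200.6]
   top deep_tin_bar 0.5 [489.  -48.8 106.3] rel [  3.1  -1.3 -94.3]
[ 4.868e+02 -4.864e+01  4.500e-01 -8.600e-01] 25.76410880009709
14 (0.7607518886443401, 486, -50)
18 (0.8050995249263335, 486, -50)
22 (0.8512416864970407, 486, -47)
26 (0.8557878202029966, 486, -47)
30 (0.8352124376928555, 486, -47)
```

View pics/h5.png

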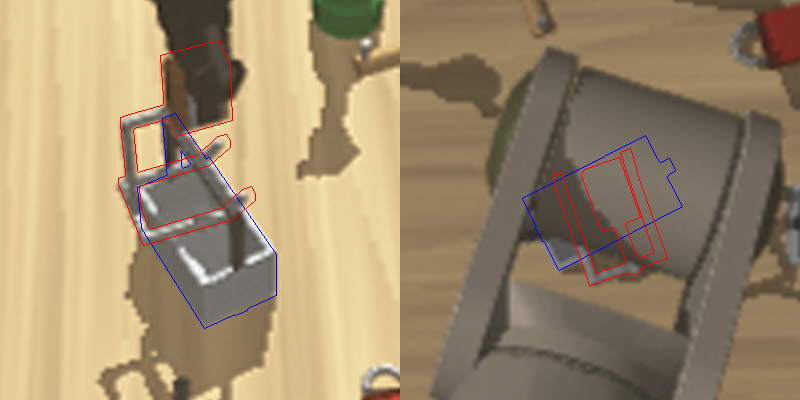

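The tin (blue) stands yawed about 24° against the hook's 17.5°, with the bar at the saddle. I'll turn the hook to match, then lift.

step_arm(
  increments=[
    {"dx": 0.05,"dy": 0,"dz": 0,"wx": 0,"wy": 0,"wz": -0.5},
    {"dx": 0.05,"dy": 0,"dz": 0,"wx": 0,"wy": 0,"wz": -0.5},
    {"dx": 0,"dy": 0,"dz": -0.2,"wx": 0,"wy": 0,"wz": 0},
    {"dx": 0,"dy": 0,"dz": -0.2,"wx": 0,"wy": 0,"wz": 0},
    {"dx": 0,"dy": 0,"dz": -0.15,"wx": 0,"wy": 0,"wz": 0},
  ],
)

```text
time_s: 25.45
eef_pos: [483.3, -49.4, 215.0]
ee_rot: [0.0, -0.203, 0.979, -0.0]
force: [-0.6, 0.1, -2.6]
grip_width: 0.264
grip_force: 117.1
```

step_arm(
  increments=[
    {"dx": 0,"dy": 0,"dz": -0.1,"wx": 0,"wy": 0,"wz": 0},
    {"dx": 0,"dy": 0,"dz": -0.1,"wx": 0,"wy": 0,"wz": 0},
    {"dx": 0,"dy": 0,"dz": -0.1,"wx": 0,"wy": 0,"wz": 0},
    {"dx": 0,"dy": 0,"dz": -0.2,"wx": 0,"wy": 0,"wz": 0},
    {"dx": 0,"dy": 0,"dz": -0.3,"wx": 0,"wy": 0,"wz": 0},
  ],
)

```text
time_s: 25.95
eef_pos: [482.8, -49.3, 234.4]
ee_rot: [-0.0, -0.204, 0.979, 0.0]
force: [1.1, 0.3, -5.1]
grip_width: 0.261
grip_force: 116.8
```

step_arm(
  increments=[
    {"dx": 0,"dy": 0,"dz": -0.5,"wx": 0,"wy": 0,"wz": 0},
    {"dx": 0,"dy": 0,"dz": -0.7,"wx": 0,"wy": 0,"wz": 0},
    {"dx": 0,"dy": 0,"dz": -0.8,"wx": 0,"wy": 0,"wz": 0},
    {"dx": 0,"dy": 0,"dz": -0.8,"wx": 0,"wy": 0,"wz": 0},
    {"dx": 0,"dy": 0,"dz": -0.5,"wx": 0,"wy": 0,"wz": 0},
  ],
)

```text
time_s: 26.45
eef_pos: [483.2, -49.4, 318.8]
ee_rot: [0.001, -0.204, 0.979, -0.001]
force: [0.3, 0.2, -4.7]
grip_width: 0.268
grip_force: 116.9
```

```bash
python3 - <<'E'
from obs import *
obs(2,h=24)
plan(623,-0.5,324,108,10)
E
```

```text
26.5 [-0.2 -1.  -3.3] [-0.14 -0.14 -0.04] dq [ 0.     0.011  0.039 -0.002 -0.071  0.001] [483.6 -49.5 320.3]
   side deep_tin_bar 0.64 [485.2 -50.8 204.9] rel [   1.    -1.9 -115.3]
   side hook_saddle 0.95 [481.1 -50.1 204.1] rel [  -2.5    0.4 -116.2]
26.65 [-0.8  0.4 -6. ] [-0.   -0.    0.03] dq [ 0.     0.011  0.018  0.001 -0.002  0.   ] [482.9 -49.3 316.4]
   top deep_tin_bar 0.61 [488.5 -49.2 204.8] rel [   5.2   -2.2 -111.6]
t 26.75 p [482.7 -49.2 315.9] yang 113.5 tilt 0.08 turn -5.5 n 10 rowmm 14.9
dx -0.59 dy -0.04 dz -0.03 wz 0.09
dx -0.59 dy -0.04 dz -0.03 wz 0.09
dx -0.59 dy -0.03 dz -0.03 wz 0.09
dx -0.59 dy -0.03 dz -0.03 wz 0.09
dx -0.59 dy -0.02 dz -0.03 wz 0.09
dx -0.59 dy -0.02 dz -0.03 wz 0.09
dx -0.59 dy -0.01 dz -0.03 wz 0.09
dx -0.59 dy -0.01 dz -0.03 wz 0.09
dx -0.59 dy 0.00 dz -0.03 wz 0.09
dx -0.59 dy 0.01 dz -0.03 wz 0.09
```

step_arm(
  increments=[
    {"dx": -0.2,"dy": -0.02,"dz": -0.1,"wx": 0,"wy": 0,"wz": 0.1},
    {"dx": -0.4,"dy": -0.03,"dz": -0.1,"wx": 0,"wy": 0,"wz": 0.1},
    {"dx": -0.5,"dy": -0.03,"dz": 0,"wx": 0,"wy": 0,"wz": 0.12},
    {"dx": -0.6,"dy": -0.03,"dz": 0,"wx": 0,"wy": 0,"wz": 0.12},
    {"dx": -0.6,"dy": -0.02,"dz": 0,"wx": 0,"wy": 0,"wz": 0.12},
  ],
)

```text
time_s: 27.25
eef_pos: [538.3, -30.5, 321.5]
ee_rot: [-0.0, -0.174, 0.985, -0.0]
force: [-0.1, 0.5, -5.0]
grip_width: 0.266
grip_force: 116.9
```

step_arm(
  increments=[
    {"dx": -0.6,"dy": -0.02,"dz": 0,"wx": 0,"wy": 0,"wz": 0.12},
    {"dx": -0.6,"dy": -0.01,"dz": 0,"wx": 0,"wy": 0,"wz": 0.12},
    {"dx": -0.6,"dy": 0,"dz": 0,"wx": 0,"wy": 0,"wz": 0.12},
    {"dx": -0.4,"dy": 0,"dz": 0,"wx": 0,"wy": 0,"wz": 0},
    {"dx": -0.2,"dy": 0,"dz": 0,"wx": 0,"wy": 0,"wz": 0},
  ],
)

```text
time_s: 27.75
eef_pos: [595.3, -11.6, 321.0]
ee_rot: [-0.0, -0.156, 0.988, 0.0]
force: [-0.2, 0.7, -4.5]
grip_width: 0.262
grip_force: 116.9
```

```bash
python3 - <<'E'
from obs import *
obs(2)
plan(623,-0.5,320,108,4)
E
```

```text
27.8 [-0.1  0.2 -5.8] [ 0.04 -0.05 -0.01] dq [-0.011 -0.026  0.035 -0.002 -0.01  -0.014] [595.4 -11.5 321. ]
   side deep_tin_bar 0.86 [597.6  -9.3 213.1] rel [   2.7    1.5 -107.9]
   side hook_saddle 0.97 [591.1 -13.9 208.2] rel [  -4.9   -0.9 -112.8]
27.95 [-0.3  0.1 -4.5] [ 0.04  0.05 -0.  ] dq [-0.004 -0.011  0.005  0.     0.001 -0.003] [594.3 -12.  321.6]
   top deep_tin_bar 0.82 [599.8 -11.6 210.5] rel [   5.4   -1.3 -111.1]
   top hook_saddle 0.68 [593.  -13.6 209.5] rel [  -1.7   -1.1 -112.2]
t 28.05 p [594.2 -12.1 321.9] yang 107.97 tilt 0.03 turn 0.03 n 4 rowmm 7.8
dx -0.31 dy 0.02 dz 0.02 wz -0.00
dx -0.31 dy 0.02 dz 0.02 wz -0.00
dx -0.31 dy 0.02 dz 0.02 wz -0.00
dx -0.31 dy 0.02 dz 0.02 wz -0.00
```

step_arm(
  increments=[
    {"dx": -0.3,"dy": 0.02,"dz": 0,"wx": 0,"wy": 0,"wz": 0},
    {"dx": -0.4,"dy": 0.02,"dz": 0,"wx": 0,"wy": 0,"wz": 0},
    {"dx": -0.3,"dy": 0.02,"dz": 0,"wx": 0,"wy": 0,"wz": 0},
    {"dx": -0.2,"dy": 0.02,"dz": 0,"wx": 0,"wy": 0,"wz": 0},
    {"dx": 0,"dy": 0,"dz": 0.2,"wx": 0,"wy": 0,"wz": 0},
  ],
)

```text
time_s: 28.55
eef_pos: [623.1, -0.6, 317.0]
ee_rot: [0.001, -0.156, 0.988, -0.0]
force: [0.2, -0.1, -5.7]
grip_width: 0.271
grip_force: 116.9
```

```bash
python3 - <<'E'
from obs import *
obs(3,lab=("deep_tin_bar","hook_saddle","dowel_top"))
plan(623,-0.5,290,108,1)
p=ctrl.sense()["eef_pos"];th=np.radians(18)
show("h6",[(HOOK,p[0],p[1],18,p[2]-119.6,(0,0,255)),(TIN,p[0]+3*np.cos(th),p[1]+3*np.sin(th),18,p[2]-119.6+8-107,(255,0,0)),(DOW,624,0,18,0,(0,255,255))],[620,0,180])
E
```

```text
28.6 [-0.6  0.4 -6.6] [ 0.04 -0.03 -0.02] dq [-0.006 -0.002  0.018 -0.     0.02  -0.002] [622.5  -0.7 315.5]
   side deep_tin_bar 0.76 [626.6  -0.9 205.3] rel [   3.9   -1.5 -110.2]
   side hook_saddle 0.81 [620.7  -3.8 200.5] rel [  -2.7   -2.4 -115. ]
   side dowel_top 0.55 [623.1   1.6 174.5] rel [   1.3    2.  -141. ]
28.8 [ 0.3 -0.2 -5.8] [ 0.02 -0.04 -0.02] dq [ 0.002 -0.002 -0.005  0.004 -0.001  0.001] [622.3  -0.9 316.9]
   top deep_tin_bar 0.52 [627.6  -2.5 206.4] rel [   4.6   -3.2 -110.5]
   top hook_saddle 0.43 [620.6  -4.3 206.8] rel [  -2.6   -2.8 -110.1]
   top dowel_top 0.46 [ 6.239e+02 -1.000e-01  1.721e+02] rel [   1.8    0.2 -144.7]
29.0 [-0.4 -0.2 -5.2] [ 0.06 -0.02  0.01] dq [-0.001 -0.001 -0.    -0.001 -0.     0.001] [622.4  -0.9 317. ]
   side deep_tin_bar 0.89 [625.7   2.1 203. ] rel [   4.1    1.8 -114. ]
   side hook_saddle 0.77 [617.6  -1.6 205.6] rel [  -4.8    0.8 -111.4]
   side dowel_top 0.84 [626.2   1.3 175.5] rel [   4.3    0.9 -141.5]
t 29.15 p [622.4  -0.8 316.9] yang 107.98 tilt 0.03 turn 0.02 n 1 rowmm 26.9
dx -0.03 dy 0.01 dz 1.08 wz -0.00
```

step_arm(
  increments=[
    {"dx": 0,"dy": 0.06,"dz": 0.3,"wx": 0,"wy": 0,"wz": 0},
    {"dx": 0,"dy": 0,"dz": 0.3,"wx": 0,"wy": 0,"wz": 0},
    {"dx": 0,"dy": 0,"dz": 0.3,"wx": 0,"wy": 0,"wz": 0},
    {"dx": 0,"dy": 0,"dz": 0.15,"wx": 0,"wy": 0,"wz": 0},
    {"dx": 0,"dy": 0,"dz": 0.1,"wx": 0,"wy": 0,"wz": 0},
  ],
)

```text
time_s: 29.75
eef_pos: [621.9, 0.6, 287.4]
ee_rot: [-0.0, -0.156, 0.988, -0.0]
force: [-1.0, -0.0, -4.9]
grip_width: 0.267
grip_force: 116.9
```

step_arm(
  increments=[
    {"dx": 0,"dy": 0,"dz": 0.08,"wx": 0,"wy": 0,"wz": 0},
    {"dx": 0,"dy": 0,"dz": 0.08,"wx": 0,"wy": 0,"wz": 0},
    {"dx": 0,"dy": 0,"dz": 0.08,"wx": 0,"wy": 0,"wz": 0},
    {"dx": 0,"dy": 0,"dz": 0.08,"wx": 0,"wy": 0,"wz": 0},
    {"dx": 0,"dy": 0,"dz": 0,"wx": 0,"wy": 0,"wz": 0},
  ],
)

```text
time_s: 30.25
eef_pos: [622.0, 0.6, 280.0]
ee_rot: [0.0, -0.156, 0.988, -0.0]
force: [-0.1, 0.1, -1.8]
grip_width: 0.269
grip_force: 116.9
```

```bash
python3 - <<'E'
from obs import *
obs(2)
E
```

```text
30.3 [-0.4 -0.2 -2.5] [-0.   -0.01 -0.  ] dq [-0.001 -0.002 -0.006  0.001  0.002 -0.001] [6.220e+02 6.000e-01 2.802e+02]
   side deep_tin_bar 0.58 [625.4   1.9 174.3] rel [   3.6    0.2 -105.9]
   side hook_saddle 0.95 [619.3  -1.2 164.5] rel [  -3.2   -0.9 -115.6]
30.45 [ 1.2 -0.4 -2.9] [-0.03  0.02  0.02] dq [-0.     0.002  0.001  0.001  0.     0.   ] [6.221e+02 6.000e-01 2.803e+02]
   top deep_tin_bar 0.5 [627.9  -1.  175.5] rel [   5.    -3.3 -104.7]
   top hook_saddle 0.66 [620.6  -2.4 166.3] rel [  -2.3   -2.4 -114. ]
```

step_arm(
  increments=[
    {"dx": 0,"dy": 0,"dz": 0.1,"wx": 0,"wy": 0,"wz": 0},
    {"dx": 0,"dy": 0,"dz": 0.2,"wx": 0,"wy": 0,"wz": 0},
    {"dx": 0,"dy": 0,"dz": 0.2,"wx": 0,"wy": 0,"wz": 0},
    {"dx": 0,"dy": 0,"dz": 0.25,"wx": 0,"wy": 0,"wz": 0},
    {"dx": 0,"dy": 0,"dz": 0.25,"wx": 0,"wy": 0,"wz": 0},
  ],
)

```text
time_s: 31.05
eef_pos: [621.9, 0.6, 254.3]
ee_rot: [-0.0, -0.156, 0.988, -0.0]
force: [0.1, -0.1, -3.2]
grip_width: 0.263
grip_force: 116.9
```

```bash
python3 - <<'E'
from obs import *
obs(3,lab=("deep_tin_bar","hook_saddle","deep_tin"))
p=ctrl.sense()["eef_pos"];th=np.radians(18)
show("h7",[(HOOK,p[0],p[1],18,p[2]-119.6,(0,0,255)),(TIN,626,0,18,173-107,(255,0,0)),(DOW,624,0,18,0,(0,255,255))],[620,0,160])
E
```

```text
31.1 [-0.5  0.3 -4.1] [ 0.02 -0.03  0.02] dq [-0.    -0.    -0.011 -0.     0.031 -0.002] [621.6   0.7 253.1]
   side deep_tin_bar 0.71 [ 6.257e+02 -2.000e-01  1.741e+02] rel [  3.5  -2.1 -79. ]
   side hook_saddle 0.65 [6.181e+02 1.000e-01 1.388e+02] rel [  -3.5    0.6 -114.3]
   side deep_tin 0.56 [ 6.254e+02 -2.000e-01  6.220e+01] rel [   3.3   -2.  -191. ]
31.3 [ 0.5 -0.  -3.5] [-0.   -0.09  0.02] dq [ 0.001 -0.003 -0.005  0.001 -0.001 -0.   ] [6.221e+02 6.000e-01 2.553e+02]
   top deep_tin_bar 0.48 [ 6.264e+02 -6.000e-01  1.757e+02] rel [  3.7  -2.5 -79.6]
   top deep_tin 0.74 [623.7  -1.2  69.8] rel [   1.    -2.2 -185.5]
31.5 [-0.5  0.3 -2.8] [0.03 0.01 0.  ] dq [ 0.001 -0.     0.003 -0.002 -0.004  0.   ] [6.221e+02 6.000e-01 2.553e+02]
   side deep_tin_bar 0.69 [6.250e+02 3.000e-01 1.719e+02] rel [  2.7  -1.1 -83.4]
   side hook_saddle 0.72 [614.9  -0.8 142.5] rel [  -7.3    0.9 -112.8]
   side deep_tin 0.65 [6.259e+02 4.000e-01 6.210e+01] rel [   3.6   -1.4 -193.3]
```

View pics/h7.png

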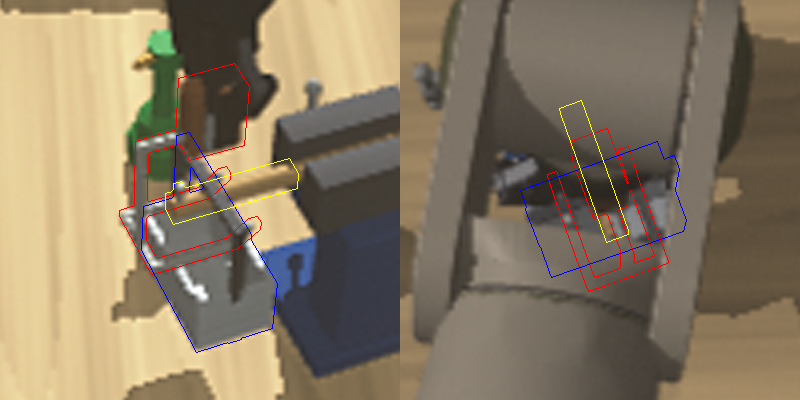

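The tin hangs level on the dowel, matching the blue contour at left (210,270), with the hook free below the bar. Next I draw the hook straight back.

step_arm(
  increments=[
    {"dx": 0.2,"dy": 0,"dz": 0,"wx": 0,"wy": 0,"wz": 0},
    {"dx": 0.4,"dy": 0,"dz": 0,"wx": 0,"wy": 0,"wz": 0},
    {"dx": 0.5,"dy": 0,"dz": 0,"wx": 0,"wy": 0,"wz": 0},
    {"dx": 0.5,"dy": 0,"dz": 0,"wx": 0,"wy": 0,"wz": 0},
    {"dx": 0.5,"dy": 0,"dz": 0,"wx": 0,"wy": 0,"wz": 0},
  ],
)

```text
time_s: 32.25
eef_pos: [571.3, -15.8, 255.1]
ee_rot: [0.0, -0.156, 0.988, -0.0]
force: [-0.0, -0.5, -4.1]
grip_width: 0.27
grip_force: 116.9
```

step_arm(
  increments=[
    {"dx": 0.6,"dy": 0,"dz": 0,"wx": 0,"wy": 0,"wz": 0},
    {"dx": 0.7,"dy": 0,"dz": 0,"wx": 0,"wy": 0,"wz": 0},
    {"dx": 0.8,"dy": 0,"dz": 0,"wx": 0,"wy": 0,"wz": 0},
    {"dx": 0.7,"dy": 0,"dz": 0,"wx": 0,"wy": 0,"wz": 0},
    {"dx": 0.4,"dy": 0,"dz": 0,"wx": 0,"wy": 0,"wz": 0},
  ],
)

```text
time_s: 32.75
eef_pos: [494.8, -40.6, 255.3]
ee_rot: [0.0, -0.156, 0.988, -0.0]
force: [0.6, -0.1, -1.7]
grip_width: 0.272
grip_force: 116.9
```

```bash
python3 - <<'E'
from obs import *
obs(3,lab=("deep_tin_bar","hook_saddle","deep_tin"))
plan(492,-42,135,108,5)
E
```

```text
32.8 [ 0.3 -0.1 -2.4] [-0.01 -0.12 -0.03] dq [ 0.021  0.036 -0.051  0.005  0.011  0.027] [494.3 -40.8 255.4]
   side deep_tin_bar 0.63 [623.6   1.8 174.7] rel [136.1   0.6 -80.7]
   side hook_saddle 0.6 [489.6 -42.5 144.6] rel [  -5.    -0.2 -110.8]
   side deep_tin 0.61 [623.2  -3.4  61.9] rel [ 134.1   -4.3 -193.4]
33.0 [ 0.2  0.5 -3.2] [ 0.06  0.01 -0.01] dq [ 0.005  0.006 -0.003 -0.     0.001  0.   ] [496.5 -40.2 255.1]
   top deep_tin_bar 0.98 [6.262e+02 3.000e-01 1.744e+02] rel [135.9  -1.5 -80.7]
   top deep_tin 0.93 [623.9   2.1  67.6] rel [ 134.2    0.9 -187.5]
33.2 [-0.2 -1.5 -3.1] [ 0.   -0.    0.01] dq [-0.002 -0.002  0.003  0.    -0.    -0.001] [496.3 -40.2 254.9]
   side deep_tin_bar 0.84 [626.6   1.8 171.1] rel [136.9  -0.3 -83.8]
   side hook_saddle 0.73 [493.9 -39.8 140.2] rel [  -2.1    1.1 -114.6]
   side deep_tin 0.62 [623.9  -2.7  64.5] rel [ 133.    -3.8 -190.3]
t 33.35 p [496.1 -40.2 254.9] yang 107.99 tilt 0.01 turn 0.01 n 5 rowmm 24.0
dx 0.04 dy -0.00 dz 0.96 wz -0.00
dx 0.04 dy -0.00 dz 0.96 wz -0.00
dx 0.04 dy -0.00 dz 0.96 wz -0.00
dx 0.04 dy -0.00 dz 0.96 wz -0.00
dx 0.04 dy -0.00 dz 0.96 wz -0.00
```

step_arm(
  increments=[
    {"dx": 0,"dy": 0,"dz": 0.9,"wx": 0,"wy": 0,"wz": 0},
    {"dx": 0,"dy": 0,"dz": 1,"wx": 0,"wy": 0,"wz": 0},
    {"dx": 0,"dy": 0,"dz": 1,"wx": 0,"wy": 0,"wz": 0},
    {"dx": 0,"dy": 0,"dz": 1,"wx": 0,"wy": 0,"wz": 0},
    {"dx": 0,"dy": 0,"dz": 0.7,"wx": 0,"wy": 0,"wz": 0},
  ],
)

```text
time_s: 33.85
eef_pos: [495.6, -40.2, 138.5]
ee_rot: [-0.001, -0.156, 0.988, 0.0]
force: [0.8, 0.4, -2.4]
grip_width: 0.27
grip_force: 117.2
```

step_arm(
  increments=[
    {"dx": 0,"dy": 0,"dz": 0.4,"wx": 0,"wy": 0,"wz": 0},
    {"dx": 0,"dy": 0,"dz": 0.12,"wx": 0,"wy": 0,"wz": 0},
    {"dx": 0,"dy": 0,"dz": 0.08,"wx": 0,"wy": 0,"wz": 0},
    {"dx": 0,"dy": 0,"dz": 0.06,"wx": 0,"wy": 0,"wz": 0},
    {"dx": 0,"dy": 0,"dz": 0,"wx": 0,"wy": 0,"wz": 0},
  ],
)

```text
time_s: 34.35
eef_pos: [496.3, -40.4, 124.0]
ee_rot: [0.001, -0.156, 0.988, -0.0]
force: [-0.5, 0.1, -3.2]
grip_width: 0.267
grip_force: 117.2
```

```bash
python3 - <<'E'
from obs import *
obs(3)
E
```

```text
34.4 [ 0.1 -0.2 -2.8] [-0.03  0.04 -0.07] dq [ 0.001 -0.001  0.001 -0.003  0.001 -0.001] [496.3 -40.4 124. ]
   side deep_tin_bar 0.57 [627.5   2.4 173.1] rel [1.38e+02 1.00e-01 4.91e+01]
   side hook_saddle 0.79 [491.5 -42.9  10.3] rel [  -5.3   -0.9 -113.7]
34.55 [-0.5 -1.2 -3.2] [-0.01  0.03 -0.01] dq [-0.     0.002  0.003 -0.     0.001 -0.   ] [496.2 -40.4 123.9]
   top deep_tin_bar 0.9 [625.5   0.8 176.6] rel [135.7  -0.8  52.7]
34.7 [ 0.   1.  -2.5] [ 0.02 -0.01 -0.02] dq [ 0.     0.002  0.001  0.    -0.001 -0.   ] [496.1 -40.3 123.7]
   side deep_tin_bar 0.96 [626.2  -3.1 171.1] rel [135.2  -4.8  47.4]
   side hook_saddle 0.68 [491.3 -39.1   9.7] rel [  -4.1    2.7 -114. ]
```

step_arm(
  increments=[
    {"dx": 0,"dy": 0,"dz": 0.06,"wx": 0,"wy": 0,"wz": 0},
    {"dx": 0,"dy": 0,"dz": 0.04,"wx": 0,"wy": 0,"wz": 0},
    {"dx": 0,"dy": 0,"dz": 0,"wx": 0,"wy": 0,"wz": 0},
  ],
)

```text
time_s: 35.1
eef_pos: [495.9, -40.3, 120.8]
ee_rot: [-0.0, -0.156, 0.988, -0.0]
force: [0.0, 0.1, -2.4]
grip_width: 0.268
grip_force: 117.2
```

step_arm(
  increments=[
    {"dx": 0,"dy": 0,"dz": 0.04,"wx": 0,"wy": 0,"wz": 0},
    {"dx": 0,"dy": 0,"dz": 0.04,"wx": 0,"wy": 0,"wz": 0},
    {"dx": 0,"dy": 0,"dz": 0,"wx": 0,"wy": 0,"wz": 0},
  ],
)

```text
time_s: 35.4
eef_pos: [496.3, -40.4, 119.8]
ee_rot: [0.0, -0.156, 0.988, -0.0]
force: [-1.2, -0.4, 5.0]
grip_width: 0.268
grip_force: 118.5
```

step_arm(
  increments=[
    {"dx": 0,"dy": 0,"dz": 0,"wx": 0,"wy": 0,"wz": 0},
    {"dx": 0,"dy": 0,"dz": 0,"wx": 0,"wy": 0,"wz": 0},
    {"dx": 0,"dy": 0,"dz": 0,"wx": 0,"wy": 0,"wz": 0},
    {"dx": 0,"dy": 0,"dz": 0,"wx": 0,"wy": 0,"wz": 0},
    {"dx": 0,"dy": 0,"dz": 0,"wx": 0,"wy": 0,"wz": 0},
  ],
  fingers=75,
  squeeze=20,
)

```text
time_s: 35.9
eef_pos: [496.0, -40.4, 119.0]
ee_rot: [0.0, -0.156, 0.988, -0.0]
force: [-0.3, -0.3, -1.2]
grip_width: 0.878
grip_force: 0.0
```

```bash
python3 - <<'E'
from obs import *
obs(3,lab=("hook_grip","hook_saddle"))
print(ctrl.sense()["grip_width"])
E
```

```text
35.95 [-0.3  0.2  0.5] [-0.04  0.01  0.  ] dq [ 0.001  0.001 -0.001 -0.001 -0.001 -0.001] [496.  -40.4 119. ]
   side hook_saddle 0.74 [490.6 -40.7   4.5] rel [  -5.3    1.4 -114.5]
36.1 [0.1 0.2 0. ] [ 0.01  0.02 -0.04] dq [-0.    -0.     0.     0.     0.     0.001] [496.  -40.3 119. ]
   top hook_saddle 0.71 [624.6   2.2  66.7] rel [135.5   0.7 -52.3]
36.25 [0.4 0.5 0.1] [-0.04  0.03 -0.02] dq [0.    0.001 0.    0.    0.001 0.001] [496.1 -40.4 119.1]
   side hook_grip 0.79 [496.4 -42.  107.8] rel [ -0.2  -1.6 -11.3]
   side hook_saddle 0.56 [495.8 -37.7   6. ] rel [   0.6    2.6 -113.1]
0.8774968956546043
```

Released. Now I retreat straight up, then back.

step_arm(
  increments=[
    {"dx": 0,"dy": 0,"dz": -0.4,"wx": 0,"wy": 0,"wz": 0},
    {"dx": 0,"dy": 0,"dz": -0.7,"wx": 0,"wy": 0,"wz": 0},
    {"dx": 0,"dy": 0,"dz": -1,"wx": 0,"wy": 0,"wz": 0},
    {"dx": 0,"dy": 0,"dz": -1,"wx": 0,"wy": 0,"wz": 0},
    {"dx": 0,"dy": 0,"dz": -1,"wx": 0,"wy": 0,"wz": 0},
  ],
)

```text
time_s: 36.85
eef_pos: [495.9, -40.3, 223.4]
ee_rot: [0.0, -0.156, 0.988, -0.0]
force: [0.4, -0.2, 0.3]
grip_width: 0.881
grip_force: 0.0
```

step_arm(
  increments=[
    {"dx": 1,"dy": 0,"dz": -0.5,"wx": 0,"wy": 0,"wz": 0},
    {"dx": 1,"dy": 0,"dz": -0.5,"wx": 0,"wy": 0,"wz": 0},
    {"dx": 1,"dy": 0,"dz": -0.5,"wx": 0,"wy": 0,"wz": 0},
    {"dx": 1,"dy": 0,"dz": 0,"wx": 0,"wy": 0,"wz": 0},
    {"dx": 0.5,"dy": 0,"dz": 0,"wx": 0,"wy": 0,"wz": 0},
  ],
)

```text
time_s: 37.35
eef_pos: [387.8, -75.3, 259.9]
ee_rot: [0.001, -0.156, 0.988, -0.001]
force: [0.7, -0.8, 0.1]
grip_width: 0.884
grip_force: 0.0
```

```bash
python3 - <<'E'
from obs import *
obs(4,lab=("hook_grip","hook_saddle","deep_tin_bar","deep_tin"))
cs=show("end",[],[570,-15,100])
for n in cs:
    for l in("shallow_tin","level","socket_tray","padlock","sprinkler"):
        for d in eyes.landmark_of(n,l)[:1]: print(n,l,w(cs[n],d["point"]).round(0))
E
```

```text
37.4 [-0.7 -0.7  0.3] [-0.02 -0.05 -0.01] dq [ 0.034  0.053 -0.047  0.005 -0.005  0.051] [387.2 -75.4 259.6]
   side hook_grip 0.73 [496.1 -41.1 108.2] rel [ 114.2   -1.  -151.5]
   side hook_saddle 0.66 [491.8 -42.1   3.7] rel [ 109.7   -0.6 -256. ]
   side deep_tin_bar 0.9 [625.2   3.3 173.9] rel [250.6   1.3 -85.7]
   side deep_tin 0.74 [ 6.255e+02 -1.000e-01  6.240e+01] rel [ 249.9   -2.  -197.3]
37.65 [-0.5  0.3 -0.3] [ 0.05 -0.03 -0.01] dq [ 0.003  0.002  0.005 -0.     0.001 -0.002] [389.6 -74.9 258.9]
   top hook_grip 0.75 [494.6 -42.8 110.7] rel [ 109.8   -1.9 -148.3]
   top deep_tin_bar 0.88 [ 6.296e+02 -1.000e-01  1.757e+02] rel [251.3  -3.  -83.2]
   top deep_tin 0.89 [6.234e+02 3.000e-01 6.900e+01] rel [ 245.5   -0.8 -189.9]
37.9 [ 0.2  0.4 -0.2] [-0.    0.03 -0.01] dq [-0.003 -0.004  0.002 -0.    -0.     0.   ] [389.2 -74.9 258.9]
   side hook_grip 0.81 [496.2 -42.3 106.2] rel [ 111.8   -2.  -152.6]
   side hook_saddle 0.88 [491.  -40.4   7.1] rel [ 107.4    1.4 -251.7]
   side deep_tin_bar 0.71 [624.8   2.3 173.4] rel [247.9   0.6 -85.5]
   side deep_tin 0.58 [626.7  -3.5  65.3] rel [ 247.9   -5.5 -193.5]
38.15 [ 1.1 -0.3  0.1] [ 0.02  0.   -0.01] dq [-0.    -0.001  0.    -0.001 -0.    -0.   ] [389. -75. 259.]
   top hook_grip 0.77 [496.2 -43.  111.5] rel [ 111.9   -2.6 -147.5]
   top hook_saddle 0.54 [493.1 -40.4   7. ] rel [ 109.7    0.7 -252. ]
   top deep_tin_bar 0.87 [627.9   0.  175.6] rel [250.4  -2.4 -83.4]
   top deep_tin 0.71 [624.5  -1.1  67. ] rel [ 246.8   -2.5 -192. ]
side shallow_tin [ 469. -245.   -1.]
side level [ 618. -457.   -0.]
side padlock [ 615. -198.    1.]
side sprinkler [616. 203.  -3.]
top shallow_tin [ 469. -248.    0.]
top level [ 613. -460.    0.]
top socket_tray [588. 474.   1.]
top padlock [ 615. -203.   -3.]
top sprinkler [614. 200.   4.]
```

View pics/end.png

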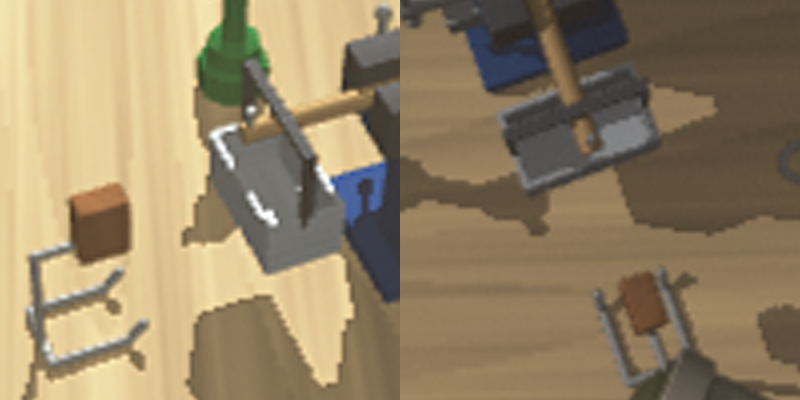

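The tin hangs level by its bar between the pin and the jaws (left (275,120), right (575,110)). The hook stands upright on its prongs, at left (90,300).

```bash
python3 -c "
from rig import finish_job
print(finish_job())"
```

```text
the job is handed in; nothing more can be done
None
```

The deep tin hangs level by its handle on the dowel between the pin and the jaws, and the hook stands upright and released. The other items match their starting positions in the last pictures. On the way the tin slid along the prongs, so I set it down on the counter once and lifted it again. The job was handed in at about 38 s.

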